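# Make up the soldering kit and the finishing kit

## Robot

A 6-joint arm with a two-finger parallel gripper is mounted at the origin on a cart in front of the work surface, level with it; the furniture and walls round the work are solid. World frame = base frame: x ahead of the robot, y to its left, z up, the work surface at z = 0. Lengths are in m, angles in rad, forces in N, time in s.
With the tool pointing down it reaches from about 0.35 to 0.775 m from the base axis. Payload 7.3 kg.
Tool frame: the origin (TCP) lies at the centre of the arm's flange, where the gripper is bolted on; the fingertips stand 178 mm ahead of it and the grasp point (between the pads) lies 159 mm ahead of it; x points along the fingers, y is the direction in which the jaws open and shut, and the axes are right-handed (so a half turn about x gives the same grasp; the last joint's range is limited). The gripper opens to 92 mm and grips with 3 to 60 N. Pads are 19 mm wide; open, the fingers measure 130 mm over their backs; the gripper's body (75 mm by 190 mm) begins 47 mm behind the grasp point.
Start: joints at [1.183, 0.342, 1.524, -0, 1.275, -0.146], TCP at [0.126, 0.51, 0.405] pointing down, gripper open.
Joint ranges: [-2.53, 2.53], [-0.77, 2.02], [0.04, 2.7], [-1, 4.14], [0.28, 2.66], [-3.11, 3.11]. Speed limits (rad/s): [2.57, 2.57, 3.14, 3.14, 3.14, 3.14].

## Interface

Orientations are given as [roll, pitch, yaw] about the fixed x, y, z axes, in that order (R = Rz(yaw) Ry(pitch) Rx(roll)).
In Python, from cell import readout, cams, workorder gives the robot as it stands.
- The arm moves only by the shell command python3 -m inch 'ROWS' [FORCE]. ROWS is text: rows parted by semicolons, each of 5 numbers parted by spaces: the shift along the world's x, y, z in mm, then the turn about the world's z in rad, then the opening, from 0 (shut) to 1 (fully open). A call has 1 to 8 rows; each row shifts and turns the commanded pose from where the row before left it; what a row does not reach is not made up. A row lasts 1/12 s, in which the tool goes at most 41.7 mm and 7.16 degrees, less where a joint would pass 70% of its speed; a pose out of reach is approached as far as the arm can. A call is refused whole if a number of a shift passes 41.7 or a number of a turn 0.125, either way. A call with a gripper value outside its range is refused whole. The fingers move at their own pace and stop on an object; FORCE is the grip in N (left out, the last holds). Time passes only in rows, so rows that do not move let the fingers close. It gives the time, the measured TCP pose, the force and the opening at its end, in the units of the state.
- readout.observe(): the state, without advancing time (a new reading comes with each control period).
- cams.read_camera(name): name is "scene" or "top" or "wrist"; returns a dict with "color" (480x640x3 uint8, red, green, blue), "fx", "fy", "cx", "cy" (pixels), "dist_coeffs" ([k1, k2, p1, p2, k3] as OpenCV has them; the pictures are not rectified), "world_to_cam" (4x4, takes a point from world to camera coordinates); the wrist camera has in their place "T_tool_cam" (4x4, takes a point from camera to tool coordinates, whose origin is the TCP and whose axes are the tool frame's). Camera axes: x right, y down, z forward; pixel columns grow to the right and rows downward; lengths in m; the calibration is good to about 2 mm. A picture is of the moment at which its call begins: read the wrist's pose just before it. There is no depth.
- workorder.hand_in(): hands the job in, once; it reports no verdict.
The state is a dict: "time": time; "qpos": joint angles; "qvel": joint speeds; "joint_efforts": joint torques, N m; "tool_pos": TCP position; "tool_rot": TCP orientation; "contact_force": force on the tool from outside, world axes, zero at the start; "torque": the same for the moment, N m; "opening": finger opening in m.
Only numpy, scipy, OpenCV 4.12 (cv2) and the standard library are available. Lean on these libraries where they do the work, as an engineer would, in place of code of your own. Each camera call takes 0.05 s, during which the arm holds its last target.

## Task

Make up two job kits from the stock on the bench: the soldering kit, which is the open cream flux pot and the steel cube, in the wooden block with square pockets, and the finishing kit, which is the low round burr case and the lidded polish pot, in the block with round pockets; each thing stands upright and flat on the floor of a pocket of its own (either pocket). Keep the flux pot upright all the way, and leave the wax block and the small yellow pot where they are.

Things in the scene. Friction and masses are not known exactly. Their poses are not given: they have to be found in the camera images.
- flux_pot: Round open-topped cream pot, 34 mm across and 42 mm high, loose. Origin at the centre of its underside, z up. Goes into the block with square pockets; must never be tipped.
- steel_cube: Plain grey steel dapping cube, 36 mm a side, 0.25 to 0.5 kg, loose. Origin at the centre of its underside, z up. x and y square to its sides. Goes into the block with square pockets.
- burr_case: Low round case, red, 36 mm across and 16 mm high, loose. Origin at the centre of its underside, z up. Goes into the block with round pockets.
- polish_pot: Round pot with a wider white fixed lid, 34 mm high: body 36 mm across up to 22 mm, lid 40 mm across from 22 to 34 mm; loose. Origin at the centre of its underside, z up. Goes into the block with round pockets.
- square_block: Low light-wood kit block with two square cork-lined pockets side by side, 72 (its x) x 138 (its y) x 24 mm high, fixed to the bench. Origin at the centre of its underside, on the bench top, z up. Pocket centres at y = -33 and +33 mm (x = 0); each pocket is 60 mm square and 5 mm deep, its floor 19 mm above the bench. It holds the soldering kit.
- round_block: Low light-wood kit block with two round cork-lined pockets side by side, 72 (its x) x 138 (its y) x 24 mm high, fixed to the bench. Origin at the centre of its underside, on the bench top, z up. Pocket centres at y = -33 and +33 mm (x = 0); each pocket is 60 mm across and 5 mm deep, its floor 19 mm above the bench. It holds the finishing kit.
- wax_block: Oblong block of blue carving wax, 30 (its x) x 46 (its y) x 19 mm high, loose. Origin at the centre of its underside, z up. Belongs to no kit: leave it.
- yellow_pot: Small round yellow pot with a screw lid, 30 mm across and 36 mm high, loose. Origin at the centre of its underside, z up. Belongs to no kit: leave it.
- sandblaster: White sandblast cabinet, 0.3 m high, never moves: keep clear. Front at world x = 0.55 from y = -0.19 to 0, slanting back to x = 0.7 at y = 0.12. Origin under its middle. (A wall monitor also hangs over the bench from about world x, y = 0.16, -0.26 to 0.49, 0.05, lower edge 0.73 m above the top, upper 1.0 m: keep the elbow clear.)

How it is judged:
By the outcome, as a careful person would: the job done as asked, in the order asked, and still so for the second after the job is handed in, with the robot touching nothing.
It also fails if it takes over 109 s, if anything falls off the work surface, if the arm or the gripper's body presses on something with over 40 N, if the wrist force passes 120 N, or if a joint passes its speed limit or range.

## Working session

There is one attempt and no reset: what is moved stays moved. The work goes in short steps, Python scripts to look and compute and a shell command to move; the robot and the scene stay as the last step left them, time stands still between calls to the robot, and variables do not carry over. Pictures are saved under pics/ and viewed, and the job is handed in when it is done.

```bash
mkdir -p pics; ls; python3 - <<'E'
from cell import readout, cams
import cv2
s=readout.observe(); print({k:(v if not hasattr(v,'round') else v) for k,v in s.items()})
for n in ("scene","top","wrist"):
    c=cams.read_camera(n); cv2.imwrite(f"pics/{n}0.png",c["color"][:,:,::-1]); print(n,{k:v for k,v in c.items() if k!="color"})
E
```

```text
pics
{'time': 0.0, 'qpos': array([ 1.18298789e+00,  3.42733808e-01,  1.52502239e+00, -1.70290634e-05,
        1.27538887e+00, -1.46030325e-01]), 'qvel': array([-0.00140175,  0.00074827,  0.00052682, -0.00194605,  0.0004307 ,
        0.00129419]), 'joint_efforts': array([-7.61681604e-04, -4.31236017e+01, -2.44213718e+01,  7.16509810e-02,
        5.60320972e-02, -9.54563370e-05]), 'tool_pos': array([0.12564533, 0.5096054 , 0.40403712]), 'tool_rot': array([-1.70633771,  1.56924383, -1.94811085]), 'contact_force': array([ 0.65920602, -0.01358921,  0.91846218]), 'torque': array([ 0.02702224, -0.05667566,  0.00597789]), 'opening': 0.09179054252344611}
scene {'fx': 484.15014053292447, 'fy': 484.15014053292447, 'cx': 322.39605203626735, 'cy': 240.6949842961577, 'dist_coeffs': array([-0.07861284,  0.        ,  0.        ,  0.        ,  0.        ]), 'world_to_cam': array([[-0.91660837, -0.39973023,  0.0066971 ,  0.51849086],
       [-0.30855458,  0.69668607, -0.64762844,  0.14236982],
       [ 0.25421089, -0.59568806, -0.76192687,  1.26805205],
       [ 0.        ,  0.        ,  0.        ,  
[... 317 characters left out ...]
28 , -0.23800443,  0.54494572],
       [ 0.23775044, -0.01174779, -0.97125523,  1.02543816],
       [ 0.        ,  0.        ,  0.        ,  1.        ]])}
wrist {'fx': 331.1451146371164, 'fy': 331.1451146371164, 'cx': 325.295867580109, 'cy': 240.957994211842, 'dist_coeffs': array([-0.0325932,  0.       ,  0.       ,  0.       ,  0.       ]), 'T_tool_cam': array([[ 4.95094491e-04, -2.46425045e-01,  9.69161726e-01,
         1.92620627e-02],
       [ 9.99999636e-01, -5.51433216e-04, -6.51058795e-04,
        -9.92163159e-04],
       [ 6.94865161e-04,  9.69161696e-01,  2.46424682e-01,
        -6.58874581e-02],
       [ 0.00000000e+00,  0.00000000e+00,  0.00000000e+00,
         1.00000000e+00]])}
```

View pics/scene0.png

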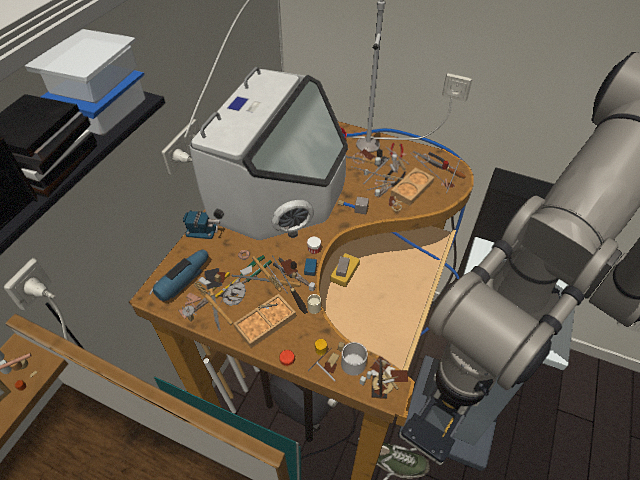

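View pics/top0.png

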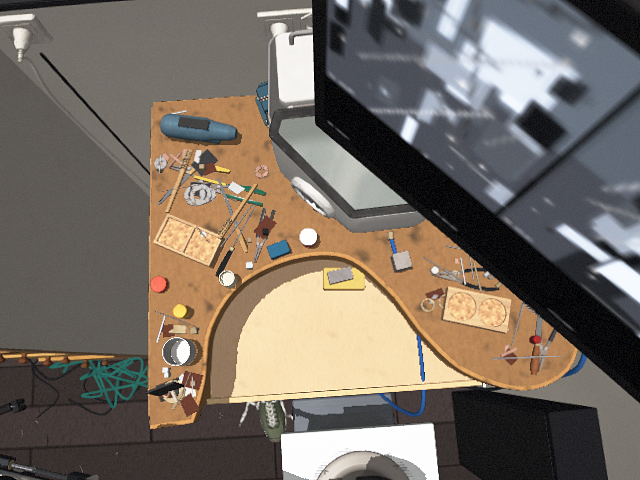

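View pics/wrist0.png

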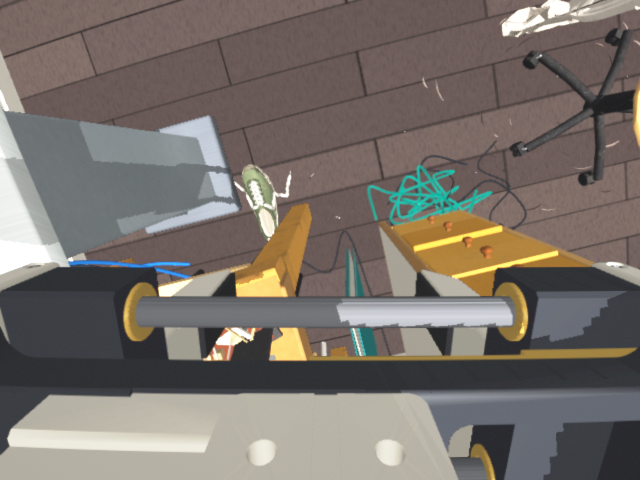

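The top view shows the square block near (188,240), the round block (476,307), flux pot (227,278), polish pot (308,237), red case (159,284), yellow pot (180,311), wax block (278,249) and the cube (401,260). I'll enlarge these next.

```bash
cat > h.py <<'E'
import numpy as np, cv2
from cell import readout, cams
from scipy.spatial.transform import Rotation as R
def Twc(c):
    if "world_to_cam" in c: return np.linalg.inv(c["world_to_cam"])
    s=c["state"]; T=np.eye(4); T[:3,:3]=R.from_euler('xyz',s["tool_rot"]).as_matrix(); T[:3,3]=s["tool_pos"]
    return T@c["T_tool_cam"]
def cam(n):
    s=readout.observe(); c=cams.read_camera(n); c["state"]=s; return c
def K(c): return np.array([[c["fx"],0,c["cx"]],[0,c["fy"],c["cy"]],[0,0,1.]])
def px2w(c,uv,z):
    u=cv2.undistortPoints(np.array(uv,float).reshape(-1,1,2),K(c),c["dist_coeffs"]).reshape(-1,2)
    T=Twc(c); d=np.c_[u,np.ones(len(u))]@T[:3,:3].T; o=T[:3,3]
    return o+d*((np.asarray(z)-o[2])/d[:,2])[:,None]
def w2px(c,P):
    T=np.linalg.inv(Twc(c)); return cv2.projectPoints(np.array(P,float).reshape(-1,1,3),cv2.Rodrigues(T[:3,:3])[0],T[:3,3],K(c),c["dist_coeffs"])[0].reshape(-1,2)
def crop(c,x,y,w,h,f,name):
    im=c["color"][y:y+h,x:x+w,::-1]; im=cv2.resize(im,None,fx=f,fy=f,interpolation=cv2.INTER_CUBIC)
    for i in range(0,w,10):
        cv2.putText(im,str(x+i),(i*f,8),0,.3,(0,0,255),1) if i%20==0 else 0; cv2.line(im,(i*f,10),(i*f,14),(0,0,255),1)
    for j in range(0,h,10):
        cv2.putText(im,str(y+j),(0,j*f+4),0,.3,(0,0,255),1) if j%20==0 else 0; cv2.line(im,(22,j*f),(26,j*f),(0,0,255),1)
    cv2.imwrite("pics/"+name,im)
E
python3 - <<'E'
from h import *
c=cam("top"); crop(c,145,200,100,75,8,"t1.png"); crop(c,145,255,100,75,8,"t1b.png"); crop(c,260,215,80,60,10,"t2.png"); crop(c,380,225,140,105,5,"t3.png")
E
```

```text
(no output)
```

View pics/t1.png

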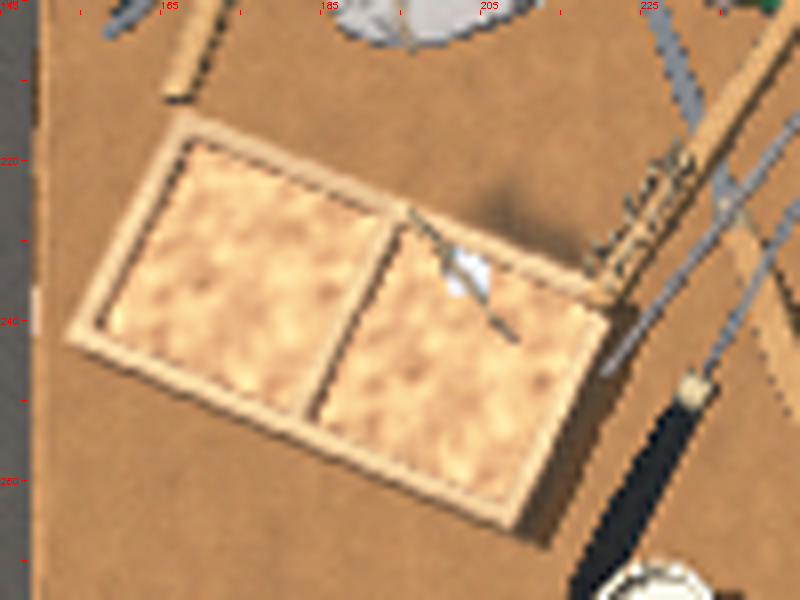

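View pics/t1b.png

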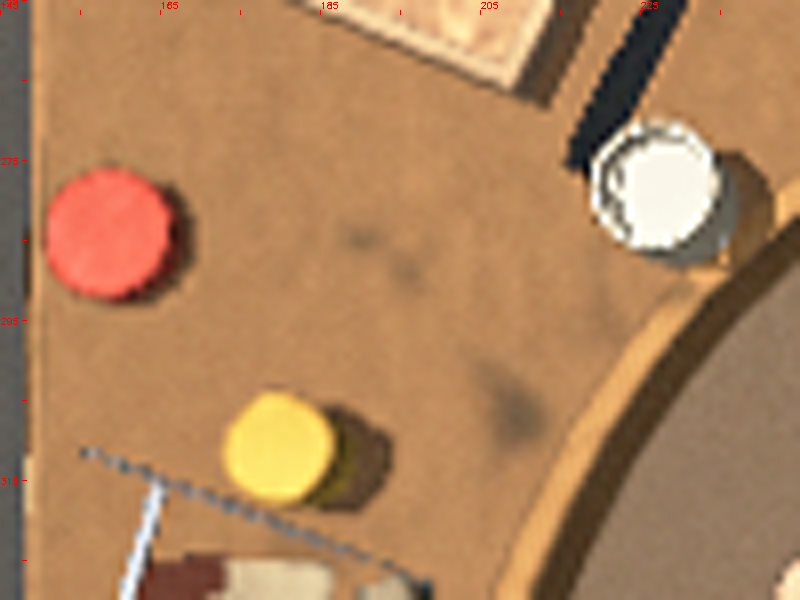

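View pics/t2.png

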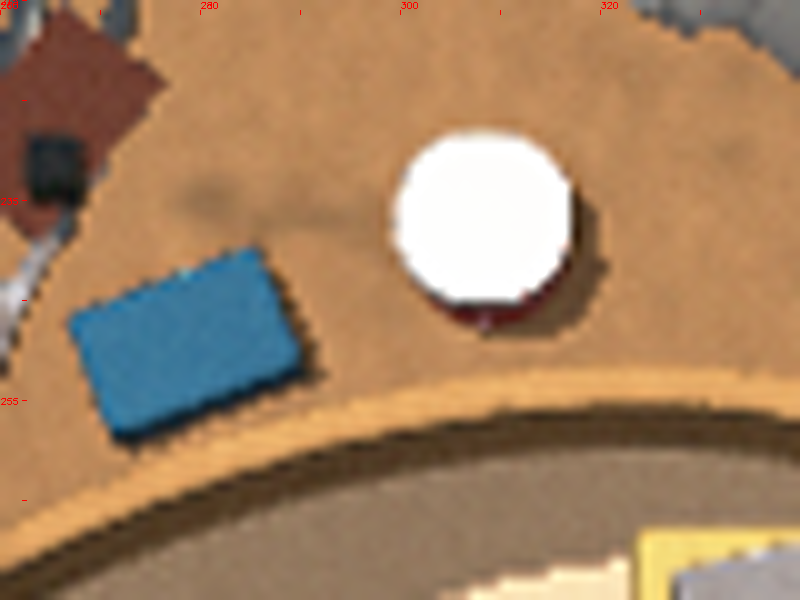

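View pics/t3.png

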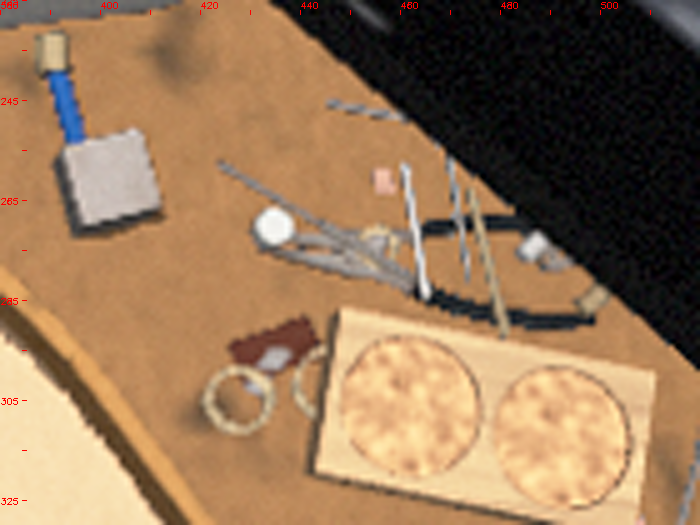

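```bash
cat > m.py <<'E'
from h import *
c=cam("top")
def f(n,p,o,s,z):
    P=px2w(c,np.array(p)/s+np.array(o),[z]*len(p)); print(n,P[:,:2].round(4).tolist()); return P
f("sq",[(185,112),(68,335),(515,525),(610,315)],(145,200),8,.024)
f("burr",[(110,234)],(145,255),8,.016); f("yel",[(279,447)],(145,255),8,.036); f("flux",[(655,185)],(145,255),8,.042)
f("pol",[(484,217)],(260,215),10,.034); f("wax",[(68,322),(258,247),(303,360),(118,437)],(260,215),10,.019)
f("cube",[(63,150),(138,130),(160,205),(82,228)],(380,225),5,.036)
f("rnd",[(340,308),(655,372),(313,475)],(380,225),5,.024); f("rpock",[(411,405),(562,437)],(380,225),5,.022)
E
python3 m.py
python3 - <<'E'
from h import *
c=cam("scene"); crop(c,220,285,100,75,8,"s1.png"); crop(c,290,180,110,80,7,"s2.png")
E
```

```text
sq [[0.6339, 0.3859], [0.5719, 0.4183], [0.5105, 0.2951], [0.5675, 0.2679]]
burr [[0.478, 0.4085]]
yel [[0.4149, 0.357]]
flux [[0.4774, 0.2545]]
pol [[0.5582, 0.0759]]
wax [[0.5443, 0.1688], [0.5584, 0.1262], [0.5323, 0.1176], [0.5178, 0.159]]
cube [[0.5049, -0.1028], [0.5115, -0.1361], [0.4781, -0.1421], [0.4704, -0.1076]]
rnd [[0.43, -0.2172], [0.3928, -0.35], [0.3598, -0.1969]]
rpock [[0.3865, -0.2431], [0.3683, -0.3064]]
```

View pics/s1.png

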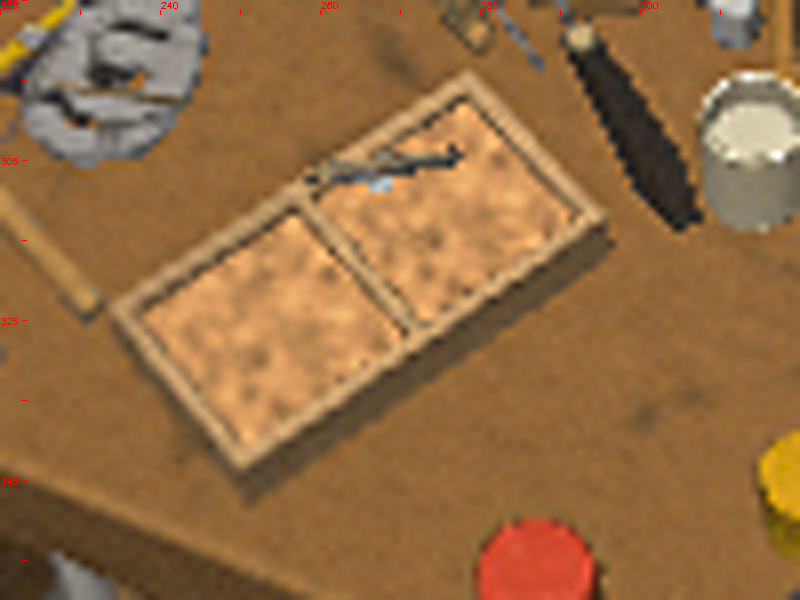

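View pics/s2.png

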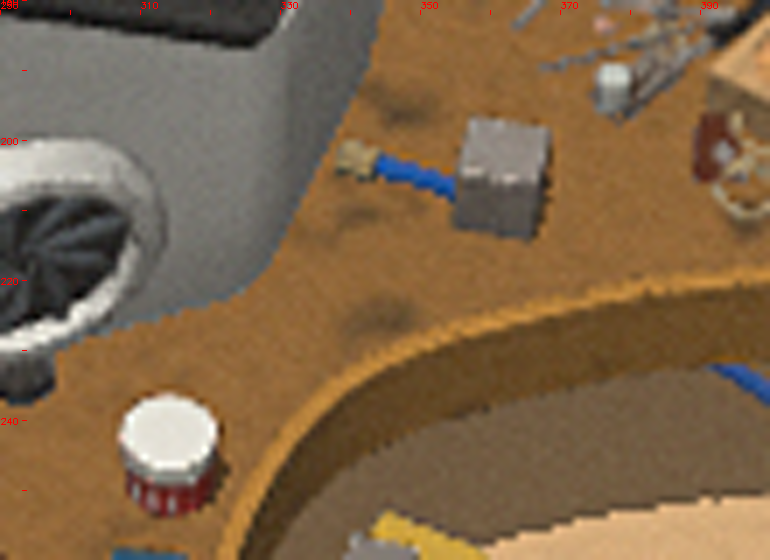

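```bash
cat > st.py <<'E'
from h import *
s=readout.observe(); M=R.from_euler('xyz',s["tool_rot"]).as_matrix(); p=s["tool_pos"]
g=p+M[:,0]*.159
print("t",round(s["time"],2),"grasp",g.round(4),"jaw yaw deg",np.degrees(np.arctan2(M[1,1],M[0,1])).round(2),"xdir",M[:,0].round(3),"zdir",M[:,2].round(3),"op",round(s["opening"],4),"F",s["contact_force"].round(1),"q",s["qpos"].round(2))
E
python3 st.py
```

```text
t 0.3 grasp [0.1257 0.5096 0.2455] jaw yaw deg 76.15 xdir [-0. -0. -1.] zdir [ 0.971 -0.239 -0.   ] op 0.0918 F [-0.8 -0.5  0. ] q [ 1.18  0.34  1.52 -0.    1.28 -0.15]
```

```bash
python3 -m inch '32 -23.2 0 0.12 1;32 -23.2 0 0.12 1;32 -23.2 0 0.12 1;32 -23.2 0 0.12 1;32 -23.2 0 0.113 1;32 -23.2 0 0 1;32 -23.2 0 0 1;32 -23.2 0 0 1'; python3 -m inch '32 -23.2 -20 0 0.75;32 -23.2 -20 0 0.75;32 -23.2 -20 0 0.75;0 0 0 0 0.75;0 0 0 0 0.75'; python3 st.py; python3 - <<'E'
from h import *
c=cam("wrist"); cv2.imwrite("pics/w1.png",c["color"][:,:,::-1])
print(w2px(c,[[.4774,.2545,.042],[.5555,.313,.024],[.5865,.371,.024]]))
E
```

```text
time: 0.97
tool_pos: [0.3714, 0.3317, 0.4049]
tool_rot: [0.697, 1.57, 1.004]
contact_force: [1.1, 1.0, -0.3]
opening: 0.0916
time: 1.38
tool_pos: [0.4617, 0.2662, 0.3469]
tool_rot: [-3.132, 1.568, -2.828]
contact_force: [-0.6, 0.7, -0.4]
opening: 0.0695
t 1.38 grasp [0.4612 0.2661 0.1879] jaw yaw deg 107.38 xdir [-0.003 -0.001 -1.   ] zdir [ 0.954  0.299 -0.003] op 0.0695 F [-0.6  0.7 -0.4] q [ 0.38  0.41  1.59  0.    1.14 -1.5 ]
[[308.70541187 247.77185136]
 [342.72377829 330.36167815]
 [385.78600414 370.20214084]]
```

View pics/w1.png

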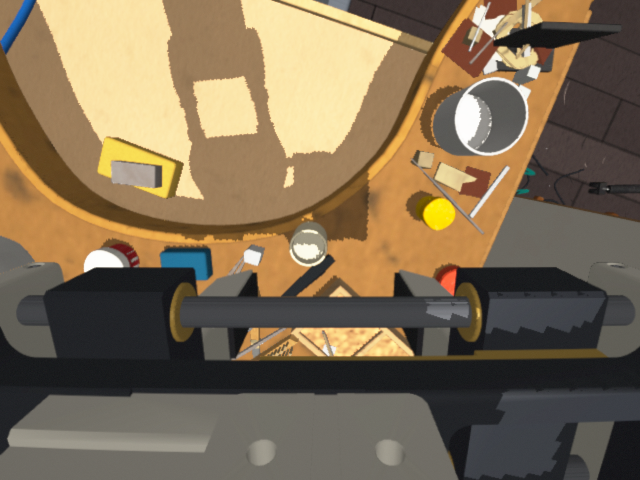

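```bash
python3 st.py; python3 - <<'E'
from h import *
c=cam("wrist"); crop(c,240,210,130,100,6,"w1c.png"); print(w2px(c,[[.4774,.2545,.042]]))
E
```

```text
t 1.43 grasp [0.4606 0.2672 0.1888] jaw yaw deg 107.49 xdir [-0.002 -0.    -1.   ] zdir [ 0.954  0.3   -0.001] op 0.0687 F [ 0.1 -0.5  0.6] q [ 0.38  0.41  1.59  0.    1.15 -1.49]
[[307.26206694 247.52859425]]
```

View pics/w1c.png

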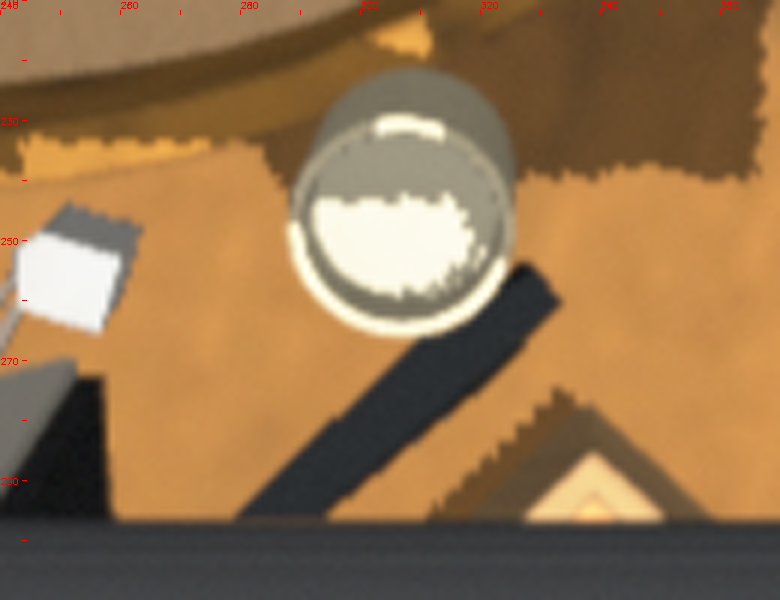

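```bash
python3 -m inch '8 -6 -30 0.125 0.52;8 -6 -30 0.125 0.52;0 0 -20 0 0.52;0 0 0 0 0.52;0 0 0 0 0.52'; python3 st.py
```

```text
time: 1.9
tool_pos: [0.4757, 0.2567, 0.2687]
tool_rot: [2.64, 1.57, -3.086]
contact_force: [-0.2, 0.7, -0.4]
opening: 0.0481
t 1.9 grasp [0.4756 0.2567 0.1097] jaw yaw deg 121.96 xdir [-0.001 -0.    -1.   ] zdir [ 0.848  0.529 -0.001] op 0.0481 F [-0.2  0.7 -0.4] q [ 0.35  0.52  1.66  0.    0.97 -1.78]
```

```bash
python3 -m inch '1 -1 -30 0 0.52;1 -1 -30 0 0.52;0 0 -15 0 0.52;0 0 -6 0 0.52;0 0 0 0 0.52'; python3 st.py;  python3 - <<'E'
from h import *
c=cam("wrist"); crop(c,200,170,240,150,3,"w2.png")
E
```

```text
time: 2.32
tool_pos: [0.4784, 0.2544, 0.1879]
tool_rot: [0.141, 1.57, 0.699]
contact_force: [-0.4, 0.0, 1.0]
opening: 0.0478
t 2.32 grasp [0.4785 0.2545 0.0289] jaw yaw deg 121.95 xdir [ 0.  0. -1.] zdir [0.849 0.529 0.   ] op 0.0478 F [-0.4  0.   1. ] q [ 0.35  0.64  1.72  0.    0.78 -1.78]
```

View pics/w2.png

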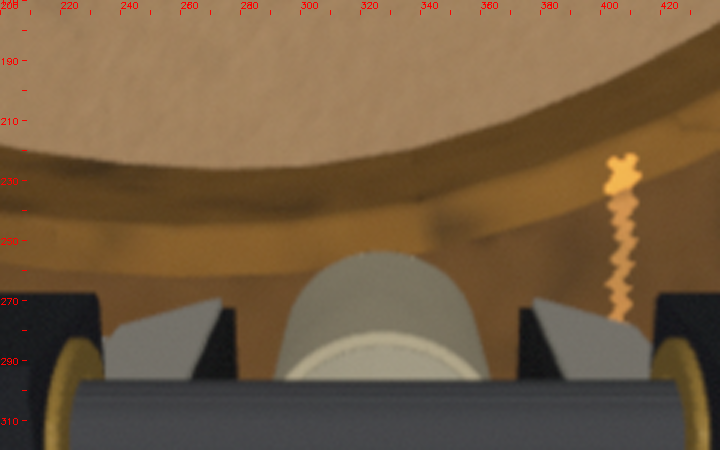

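The pot stands centred at column 326 between the pads (about 277 and 373). I'll close on it.

```bash
python3 -m inch '0 0 0 0 0.2;0 0 0 0 0.2;0 0 0 0 0.2;0 0 0 0 0.2;0 0 0 0 0.2' 15; python3 st.py
```

```text
time: 2.78
tool_pos: [0.479, 0.254, 0.1888]
tool_rot: [-0.076, 1.568, 0.481]
contact_force: [-1.1, 1.4, 6.1]
opening: 0.033
t 2.78 grasp [0.4794 0.2542 0.0298] jaw yaw deg 121.91 xdir [ 0.002  0.001 -1.   ] zdir [0.849 0.529 0.003] op 0.033 F [-1.1  1.4  6.1] q [ 0.35  0.64  1.72  0.    0.78 -1.78]
```

```bash
python3 -m inch '0 0 10 0 0.2;0 0 25 0 0.2;0 0 30 0 0.2;15 16 15 0 0.2;25 27 0 0 0.2;25 27 0 0 0.2;25 27 0 0 0.2'; python3 -m inch '14 16 0 0 0.2;0 0 0 0 0.2;0 0 0 0 0.2'; python3 st.py;  python3 - <<'E'
from h import *
c=cam("top"); crop(c,145,200,100,75,8,"t4.png")
c=cam("wrist"); cv2.imwrite("pics/w3.png",c["color"][:,:,::-1])
E
```

```text
time: 3.37
tool_pos: [0.5693, 0.3515, 0.2691]
tool_rot: [-0.166, 1.569, 0.391]
contact_force: [0.9, 0.1, -1.0]
opening: 0.033
time: 3.62
tool_pos: [0.5825, 0.3671, 0.267]
tool_rot: [-3.108, 1.57, -2.551]
contact_force: [-1.1, -0.1, -0.9]
opening: 0.0332
t 3.62 grasp [0.5824 0.3671 0.108 ] jaw yaw deg 121.96 xdir [-0.001 -0.    -1.   ] zdir [ 0.848  0.529 -0.001] op 0.0332 F [-1.1 -0.1 -0.9] q [ 0.45  0.76  1.19 -0.    1.19 -1.68]
```

View pics/w3.png

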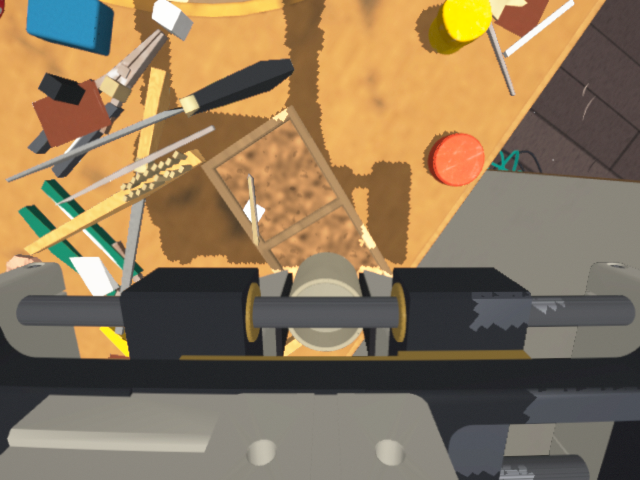

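View pics/t4.png

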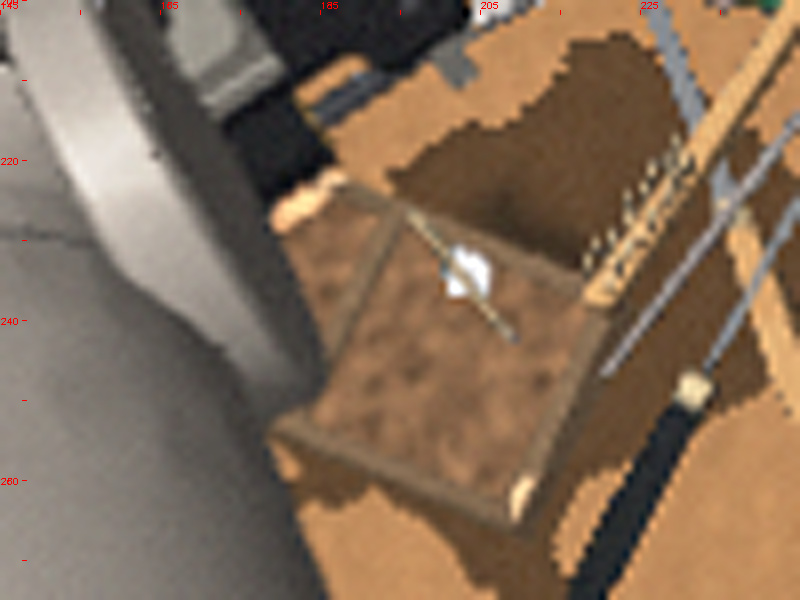

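```bash
python3 - <<'E'
from h import *
c=cam("wrist"); crop(c,190,95,220,180,4,"w3c.png")
print(w2px(c,[[.5105,.2951,.024],[.5675,.2679,.024],[.5719,.4183,.024]]))
print("B debris",px2w(c,[(250,177),(259,245),(254,211),(243,211),(265,211),(290,107),(204,165)],[.022]*5+[.024]*2).round(4))
E
```

```text
[[291.11666645 106.80387892]
 [212.06192179 161.80484193]
 [395.30150988 280.15139609]]
B debris [[0.5633 0.2938 0.022 ]
 [0.6015 0.3221 0.022 ]
 [0.5821 0.3073 0.022 ]
 [0.5861 0.3009 0.022 ]
 [0.5781 0.3138 0.022 ]
 [0.511  0.2946 0.024 ]
 [0.5722 0.2643 0.024 ]]
```

View pics/w3c.png

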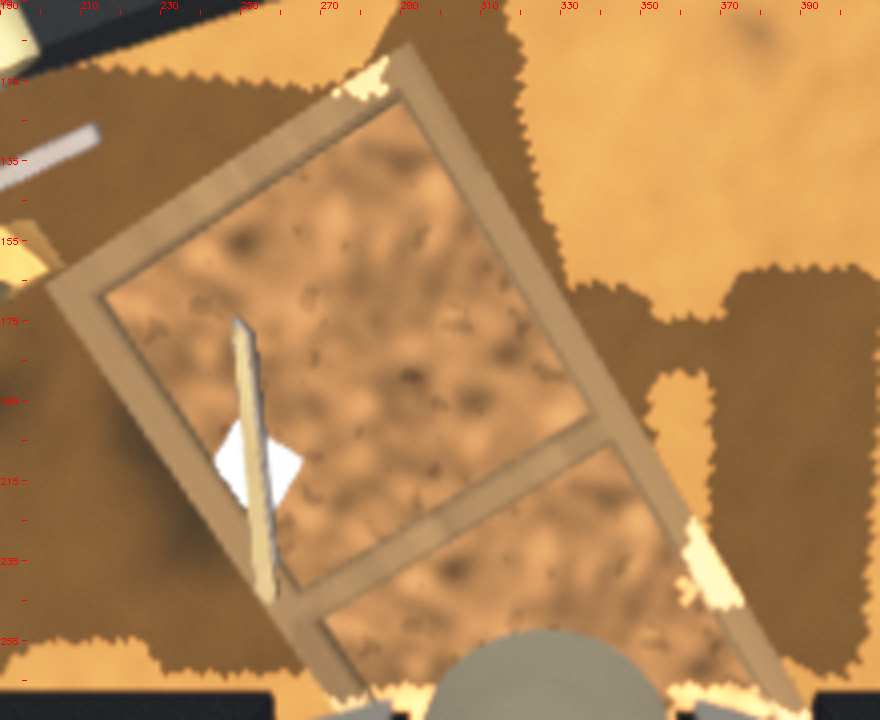

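```bash
python3 -m inch '3 2 0 0 0.2;2 1 -20 0 0.2;0 0 -20 0 0.2;0 0 -10 0 0.2;0 0 -4 0 0.2;0 0 0 0 0.2;0 0 0 0 0.2'; python3 st.py
```

```text
time: 4.35
tool_pos: [0.5878, 0.3697, 0.2141]
tool_rot: [-0.034, 1.57, 0.523]
contact_force: [-0.3, 1.1, -0.2]
opening: 0.0332
t 4.35 grasp [0.5879 0.3698 0.0551] jaw yaw deg 121.91 xdir [ 0.001  0.    -1.   ] zdir [0.849 0.529 0.001] op 0.0332 F [-0.3  1.1 -0.2] q [ 0.45  0.82  1.21  0.    1.1  -1.68]
```

```bash
python3 -m inch '0 0 -3 0 0.2;0 0 -1.5 0 0.2;0 0 0 0 0.2'; python3 st.py; python3 -m inch '0 0 -1 0 0.2;0 0 -0.5 0 0.2;0 0 0 0 0.2;0 0 0 0 0.2'; python3 st.py
```

```text
time: 4.6
tool_pos: [0.5875, 0.3697, 0.2092]
tool_rot: [0.097, 1.57, 0.654]
contact_force: [-0.4, -0.0, -1.1]
opening: 0.0329
t 4.6 grasp [0.5876 0.3697 0.0502] jaw yaw deg 121.92 xdir [ 0.  0. -1.] zdir [0.849 0.529 0.001] op 0.0329 F [-0.4 -0.  -1.1] q [ 0.45  0.83  1.22  0.    1.09 -1.68]
time: 4.93
tool_pos: [0.5876, 0.3698, 0.2078]
tool_rot: [0.012, 1.57, 0.569]
contact_force: [-1.0, -0.3, 2.0]
opening: 0.0331
t 4.93 grasp [0.5877 0.3698 0.0488] jaw yaw deg 121.92 xdir [ 0.001  0.    -1.   ] zdir [0.849 0.529 0.001] op 0.0331 F [-1.  -0.3  2. ] q [ 0.45  0.83  1.22  0.    1.09 -1.68]
```

```bash
python3 -m inch '0 0 0 0 0.55;0 0 0 0 0.55;0 0 0 0 0.55;0 0 0 0 0.55;0 0 15 0 0.55;0 0 30 0 0.55;0 0 40 0 0.55;-10 -10 40 0 0.75'; python3 -m inch '-38 -10 0 -0.12 0.75;-38 -10 0 -0.12 0.75;0 0 0 -0.12 0.75;0 0 0 0 0.75'; python3 st.py; python3 - <<'E'
from h import *
c=cam("wrist"); cv2.imwrite("pics/w4.png",c["color"][:,:,::-1])
c=cam("top"); crop(c,145,200,100,75,8,"t5.png")
E
```

```text
time: 5.6
tool_pos: [0.5781, 0.3605, 0.3319]
tool_rot: [2.511, 1.57, 3.069]
contact_force: [0.5, 0.1, 1.2]
opening: 0.0537
time: 5.93
tool_pos: [0.4996, 0.3394, 0.3318]
tool_rot: [-2.944, 1.569, -2.75]
contact_force: [0.9, 0.3, 0.8]
opening: 0.0686
t 5.93 grasp [0.4993 0.3393 0.1728] jaw yaw deg 101.08 xdir [-0.002 -0.001 -1.   ] zdir [ 0.981  0.192 -0.002] op 0.0686 F [0.9 0.3 0.8] q [ 0.47  0.55  1.4   0.    1.2  -1.29]
```

View pics/w4.png

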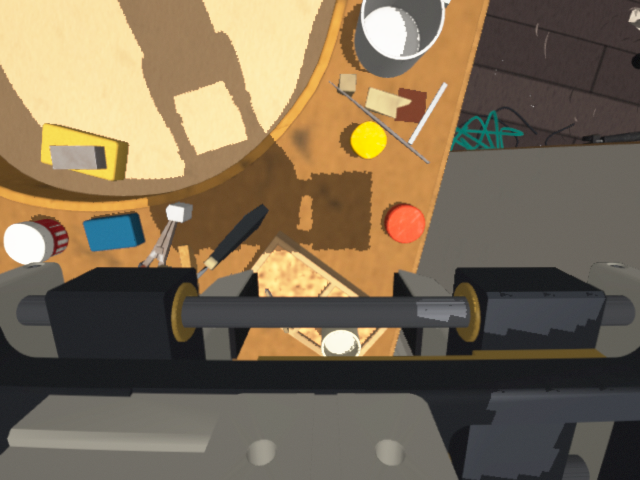

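View pics/t5.png

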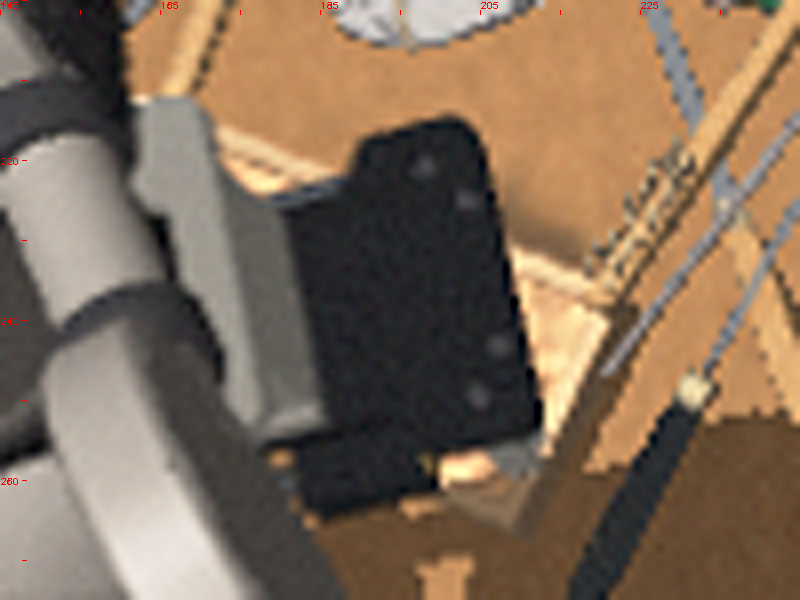

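```bash
python3 -m inch '-6 -38 0 -0.06 0.75;-6 -38 0 -0.06 0.75;-6 -38 0 0 0.75;-6 -38 0 0 0.75;-6 -38 0 0 0.75;-6 -38 0 0 0.75;-6 -38 0 0 0.75;-6 -38 0 0 0.75'; python3 -m inch '0 -38 0 0 0.75;0 -38 0 0 0.75;0 -38 0 0 0.75;0 -38 0 0 0.75;0 0 0 0 0.75;0 0 0 0 0.75'; python3 st.py; python3 - <<'E'
from h import *
c=cam("wrist"); cv2.imwrite("pics/w5.png",c["color"][:,:,::-1]); 
print(w2px(c,[(.5049,-.1028,.036),(.5115,-.1361,.036),(.4781,-.1421,.036),(.4704,-.1076,.036)]).round(1))
c=cam("top"); crop(c,145,200,100,75,8,"t6.png")
E
```

```text
time: 6.7
tool_pos: [0.4548, 0.0338, 0.3321]
tool_rot: [-0.175, 1.568, -0.095]
contact_force: [0.7, -0.5, -0.0]
opening: 0.0689
time: 7.2
tool_pos: [0.4548, -0.1188, 0.3317]
tool_rot: [-0.445, 1.569, -0.369]
contact_force: [0.1, 0.5, -0.3]
opening: 0.0688
t 7.2 grasp [ 0.455  -0.1189  0.1727] jaw yaw deg 94.31 xdir [ 0.002 -0.001 -1.   ] zdir [0.997 0.075 0.001] op 0.0688 F [ 0.1  0.5 -0.3] q [-0.42  0.32  1.78  0.    1.04 -2.06]
[[340.4 291.4]
 [302.9 295.6]
 [298.2 259.8]
 [338.3 254.2]]
```

View pics/w5.png

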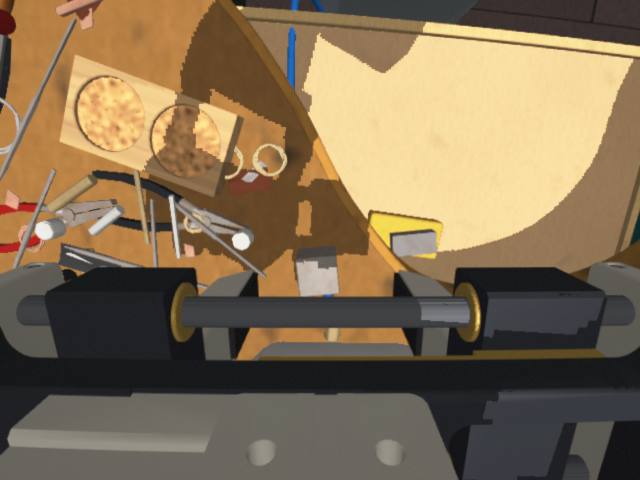

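View pics/t6.png

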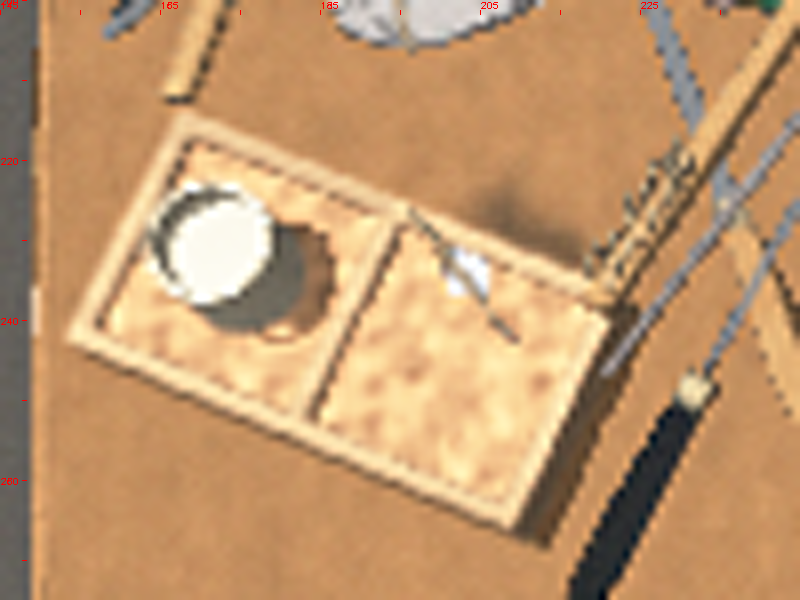

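```bash
python3 - <<'E'
from h import *
c=cam("wrist"); crop(c,270,230,100,75,8,"w5c.png"); print(w2px(c,[(.5049,-.1028,.036),(.5115,-.1361,.036),(.4781,-.1421,.036),(.4704,-.1076,.036)]).round(1).tolist())
E
```

```text
[[337.0, 292.1], [299.6, 296.2], [294.9, 260.4], [335.0, 254.9]]
```

View pics/w5c.png

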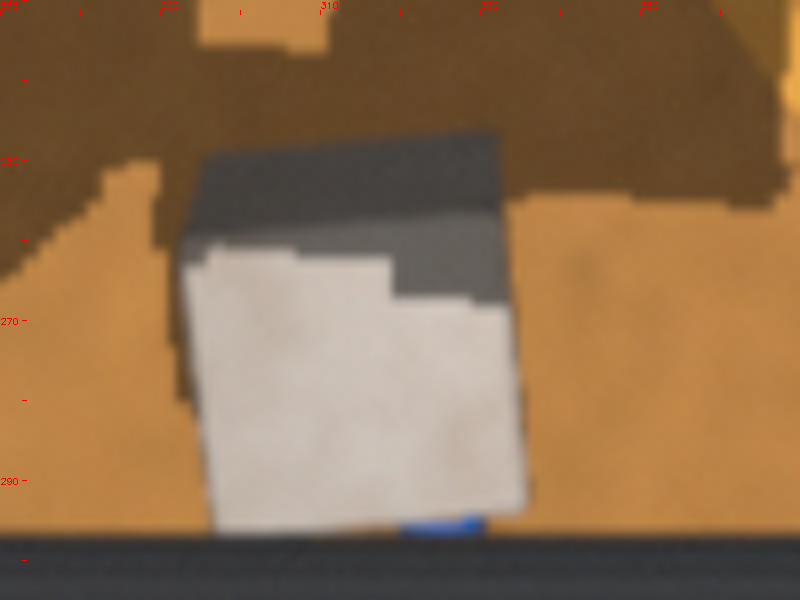

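```bash
python3 - <<'E'
from h import *
c=cam("wrist"); P=px2w(c,np.array([(181,237),(500,210),(525,510),(213,530)])/8+[270,230],[.036]*4); print(P.round(4),P.mean(0)); 
for a,b in((0,1),(3,2),(0,3),(1,2)): d=P[b]-P[a]; print(np.degrees(np.arctan2(d[1],d[0])))
E
python3 st.py
```

```text
[[ 0.4774 -0.1435  0.036 ]
 [ 0.4716 -0.109   0.036 ]
 [ 0.5064 -0.1032  0.036 ]
 [ 0.5116 -0.138   0.036 ]] [ 0.49176133 -0.12341933  0.036     ]
99.55439802306984
98.46653446251199
9.025141804831415
9.364120796119956
t 7.4 grasp [ 0.4542 -0.1152  0.1726] jaw yaw deg 94.56 xdir [ 0.  0. -1.] zdir [0.997 0.079 0.   ] op 0.0691 F [0.1 1.1 0.7] q [-0.41  0.32  1.78  0.    1.04 -2.06]
```

```bash
python3 -m inch '13 -4 0 0.02 0.62;13 -4 0 0 0.62;10 0 -20 0 0.62;0 0 -30 0 0.62;0 0 -20 0 0.62;0 0 0 0 0.62;0 0 0 0 0.62'; python3 st.py
```

```text
time: 7.98
tool_pos: [0.4899, -0.123, 0.2613]
tool_rot: [2.569, 1.569, 2.669]
contact_force: [0.3, -0.5, -1.0]
opening: 0.0567
t 7.98 grasp [ 0.4896 -0.1229  0.1023] jaw yaw deg 95.69 xdir [-0.002  0.001 -1.   ] zdir [ 0.995  0.099 -0.002] op 0.0567 F [ 0.3 -0.5 -1. ] q [-0.4   0.47  1.77  0.    0.9  -2.07]
```

```bash
python3 -m inch '1.5 0 -30 0 0.62;0 0 -30 0 0.62;0 0 -11 0 0.62;0 0 -4 0 0.62;0 0 0 0 0.62;0 0 0 0 0.62'; python3 st.py;  python3 - <<'E'
from h import *
c=cam("wrist"); crop(c,200,170,240,150,3,"w6.png")
E
```

```text
time: 8.48
tool_pos: [0.492, -0.1242, 0.1882]
tool_rot: [-0.476, 1.568, -0.378]
contact_force: [-0.3, -0.2, 0.4]
opening: 0.0567
t 8.48 grasp [ 0.4924 -0.1244  0.0292] jaw yaw deg 95.6 xdir [ 0.003 -0.001 -1.   ] zdir [0.995 0.098 0.003] op 0.0567 F [-0.3 -0.2  0.4] q [-0.4   0.59  1.82  0.    0.73 -2.07]
```

View pics/w6.png

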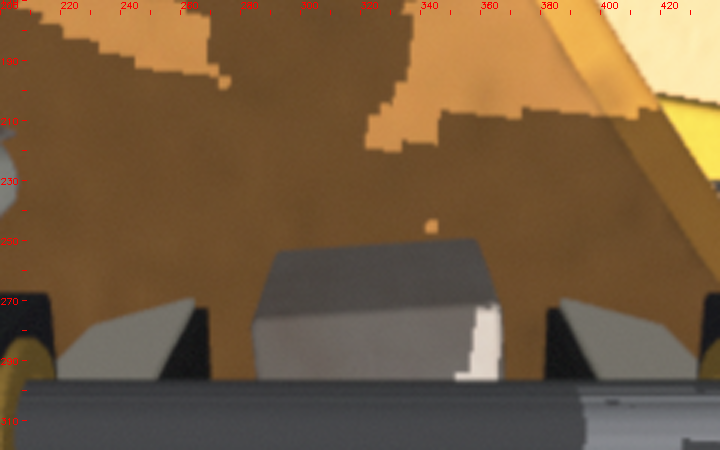

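The cube is between the pads (columns 284–366, pads at 270 and 382), so I'll grip it.

```bash
python3 -m inch '0 0 -2 0 0.25;0 0 0 0 0.25;0 0 0 0 0.25;0 0 0 0 0.25;0 0 0 0 0.25;0 0 0 0 0.25' 35; python3 st.py; python3 - <<'E'
from h import *
c=cam("wrist"); crop(c,200,170,240,150,3,"w7.png")
E
```

```text
time: 9.03
tool_pos: [0.4913, -0.1242, 0.185]
tool_rot: [-0.174, 1.57, -0.077]
contact_force: [-0.6, 1.4, 5.3]
opening: 0.0364
t 9.03 grasp [ 0.4914 -0.1242  0.026 ] jaw yaw deg 95.55 xdir [ 0.001 -0.    -1.   ] zdir [0.995 0.097 0.001] op 0.0364 F [-0.6  1.4  5.3] q [-0.4   0.6   1.82  0.    0.72 -2.07]
```

View pics/w7.png

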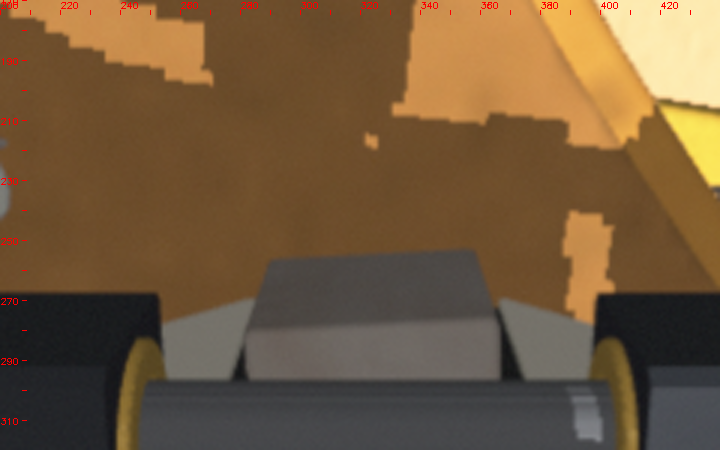

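```bash
python3 -m inch '0 0 10 0 0.25;0 0 30 0 0.25;-5 0 38 0 0.25;-15 10 35 0 0.25;-15 35 0 0 0.25;0 38 0 0 0.25;0 38 0 0 0.25;0 38 0 0 0.25'; python3 st.py; python3 -m inch '0 38 0 -0.08 0.25;0 38 0 -0.08 0.25;0 38 0 -0.08 0.25;0 38 0 -0.08 0.25;6 38 0 -0.08 0.25;20 30 0 -0.08 0.25;20 20 0 -0.08 0.25;10 10 0 0 0.25'; python3 st.py
```

```text
time: 9.75
tool_pos: [0.4554, 0.0361, 0.2982]
tool_rot: [-0.112, 1.571, -0.016]
contact_force: [0.9, 0.7, -3.1]
opening: 0.0364
t 9.75 grasp [0.4554 0.0361 0.1392] jaw yaw deg 95.49 xdir [ 0. -0. -1.] zdir [0.995 0.096 0.   ] op 0.0364 F [ 0.9  0.7 -3.1] q [-0.09  0.34  1.86  0.    0.94 -1.76]
time: 10.42
tool_pos: [0.5131, 0.2877, 0.2977]
tool_rot: [1.073, 1.569, 0.608]
contact_force: [0.2, -0.0, -3.0]
opening: 0.0363
t 10.42 grasp [0.5134 0.2878 0.1387] jaw yaw deg 63.37 xdir [ 0.001  0.001 -1.   ] zdir [ 0.894 -0.448  0.001] op 0.0363 F [ 0.2 -0.  -3. ] q [ 0.38  0.56  1.49  0.    1.09 -0.73]
```

```bash
python3 -m inch '15 10 0 0 0.25;15 10 -15 0 0.25;5 2 -20 0 0.25;0 0 -15 0 0.25;0 0 0 0 0.25;0 0 0 0 0.25'; python3 st.py; python3 - <<'E'
from h import *
c=cam("wrist"); crop(c,200,90,240,180,3,"w8.png")
E
```

```text
time: 10.92
tool_pos: [0.5468, 0.3066, 0.2468]
tool_rot: [-2.278, 1.568, -2.741]
contact_force: [0.4, 1.0, -2.3]
opening: 0.036
t 10.92 grasp [0.5463 0.3064 0.0878] jaw yaw deg 63.47 xdir [-0.003 -0.001 -1.   ] zdir [ 0.895 -0.447 -0.002] op 0.036 F [ 0.4  1.  -2.3] q [ 0.39  0.68  1.42 -0.    1.05 -0.72]
```

View pics/w8.png

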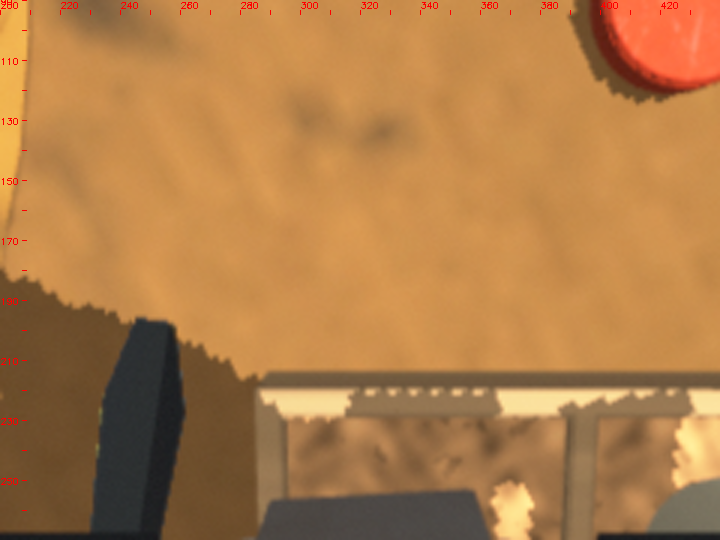

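```bash
python3 -m inch '1 2 -15 0 0.25;0 0 -15 0 0.25;0 0 -6 0 0.25;0 0 -3 0 0.25;0 0 0 0 0.25;0 0 0 0 0.25'; python3 st.py; python3 - <<'E'
from h import *
c=cam("wrist"); crop(c,200,150,240,150,3,"w9.png")
E
```

```text
time: 11.47
tool_pos: [0.5485, 0.3089, 0.2097]
tool_rot: [0.872, 1.569, 0.409]
contact_force: [0.5, 0.3, -1.8]
opening: 0.0365
t 11.47 grasp [0.5487 0.309  0.0507] jaw yaw deg 63.47 xdir [ 0.001  0.001 -1.   ] zdir [ 0.895 -0.447  0.001] op 0.0365 F [ 0.5  0.3 -1.8] q [ 0.39  0.73  1.44  0.    0.97 -0.72]
```

View pics/w9.png

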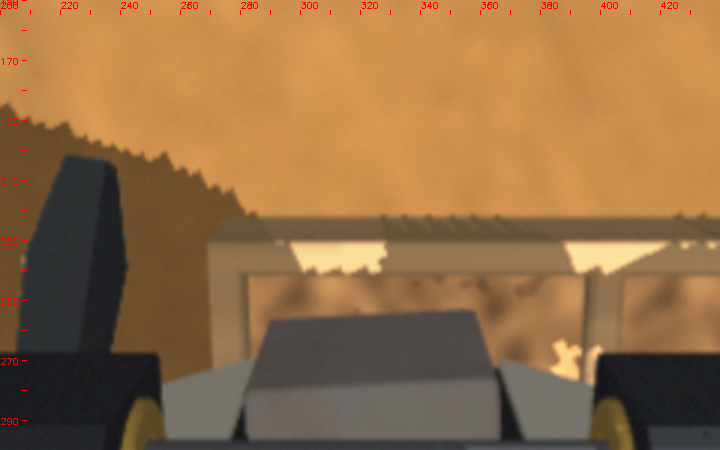

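```bash
python3 -m inch '1 2 -3 0 0.25;0 0 -1.5 0 0.25;0 0 0 0 0.25'; python3 st.py; python3 -m inch '0 0 -1 0 0.25;0 0 -0.5 0 0.25;0 0 0 0 0.25'; python3 st.py
```

```text
time: 11.77
tool_pos: [0.5493, 0.311, 0.2042]
tool_rot: [1.059, 1.57, 0.596]
contact_force: [1.0, 0.2, -2.7]
opening: 0.0364
t 11.77 grasp [0.5494 0.3111 0.0452] jaw yaw deg 63.48 xdir [ 0.  0. -1.] zdir [ 0.895 -0.447  0.   ] op 0.0364 F [ 1.   0.2 -2.7] q [ 0.39  0.74  1.44  0.    0.97 -0.71]
time: 12.02
tool_pos: [0.5492, 0.311, 0.2041]
tool_rot: [0.947, 1.57, 0.484]
contact_force: [-3.5, -0.5, 6.2]
opening: 0.0361
t 12.02 grasp [0.5493 0.3111 0.0451] jaw yaw deg 63.48 xdir [ 0.001  0.    -1.   ] zdir [ 0.895 -0.446  0.001] op 0.0361 F [-3.5 -0.5  6.2] q [ 0.39  0.74  1.44  0.    0.97 -0.71]
```

```bash
python3 -m inch '0 0 0 0 0.5;0 0 0 0 0.5;0 0 0 0 0.5;0 0 10 0 0.5;0 0 30 0 0.5;0 0 40 0 0.5;-15 15 20 0 0.6;-30 30 0 0 0.6'; python3 -m inch '-25 30 0 0 0.6;-10 20 0 0 0.6;0 0 0 0 0.6;0 0 0 0 0.6'; python3 st.py; python3 - <<'E'
from h import *
c=cam("wrist"); cv2.imwrite("pics/w10.png",c["color"][:,:,::-1]); print(w2px(c,[[.478,.4085,.016]]))
E
```

```text
time: 12.68
tool_pos: [0.5081, 0.3539, 0.3091]
tool_rot: [0.853, 1.558, 0.385]
contact_force: [0.1, 0.9, 0.2]
opening: 0.0533
time: 13.02
tool_pos: [0.469, 0.4063, 0.3033]
tool_rot: [0.788, 1.57, 0.327]
contact_force: [-0.4, -0.5, -0.4]
opening: 0.055
t 13.02 grasp [0.4692 0.4063 0.1443] jaw yaw deg 63.63 xdir [ 0.001  0.    -1.   ] zdir [ 0.896 -0.444  0.001] op 0.055 F [-0.4 -0.5 -0.4] q [ 0.59  0.6   1.38 -0.    1.15 -0.52]
[[333.54334874 245.98672551]]
```

View pics/w10.png

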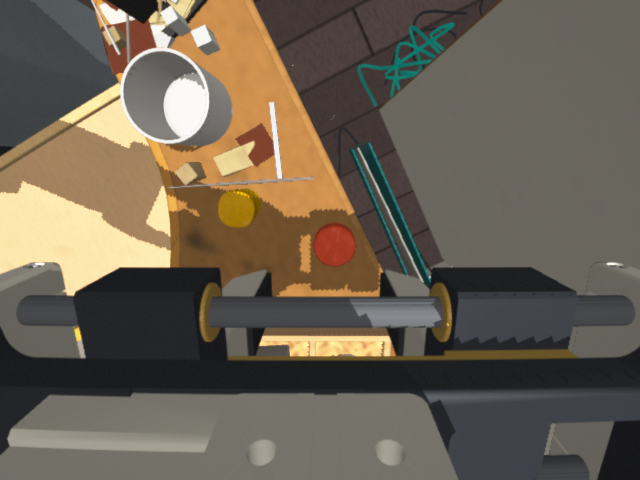

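```bash
python3 st.py; python3 - <<'E'
from h import *
c=cam("wrist"); crop(c,295,210,80,60,10,"w10c.png"); 
E
```

```text
t 13.07 grasp [0.4698 0.4054 0.1441] jaw yaw deg 63.53 xdir [ 0.001 -0.    -1.   ] zdir [ 0.895 -0.446  0.001] op 0.0548 F [ 0.8  0.3 -1.4] q [ 0.59  0.6   1.38 -0.    1.15 -0.52]
```

View pics/w10c.png

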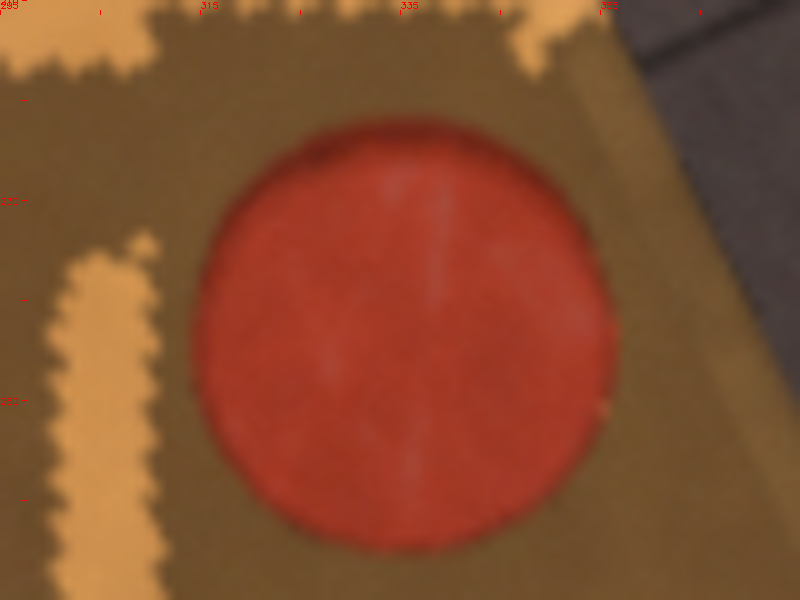

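```bash
python3 - <<'E'
from h import *
c=cam("wrist"); print(px2w(c,[(335.6,244.8)],[.016])); 
E
python3 st.py
```

```text
[[0.47884257 0.40887518 0.016     ]]
t 13.17 grasp [0.4705 0.4044 0.1438] jaw yaw deg 63.41 xdir [ 0. -0. -1.] zdir [ 0.894 -0.448  0.   ] op 0.0548 F [ 0.5 -0.4 -0.4] q [ 0.59  0.6   1.38 -0.    1.15 -0.52]
```

```bash
python3 -m inch '4 2 -25 0 0.62;4 2 -40 0 0.62;0 0 -35 0 0.62;0 0 -12 0 0.62;0 0 0 0 0.62;0 0 0 0 0.62'; python3 st.py
```

```text
time: 13.67
tool_pos: [0.4785, 0.4089, 0.1912]
tool_rot: [-1.354, 1.571, -1.818]
contact_force: [-0.0, 1.3, 0.3]
opening: 0.0568
t 13.67 grasp [0.4785 0.4089 0.0322] jaw yaw deg 63.41 xdir [-0. -0. -1.] zdir [ 0.894 -0.448  0.   ] op 0.0568 F [-0.   1.3  0.3] q [ 0.59  0.75  1.45 -0.    0.94 -0.52]
```

```bash
python3 -m inch '0 0 -5 0 0.62;0 0 -2 0 0.62;0 0 0 0 0.25;0 0 0 0 0.25;0 0 0 0 0.25;0 0 0 0 0.25;0 0 0 0 0.25' 15; python3 st.py; python3 - <<'E'
from h import *
c=cam("wrist"); crop(c,200,190,240,130,3,"w11.png")
E
```

```text
time: 14.25
tool_pos: [0.4778, 0.4095, 0.1842]
tool_rot: [1.092, 1.57, 0.629]
contact_force: [-0.7, -0.4, 2.8]
opening: 0.0339
t 14.25 grasp [0.4779 0.4095 0.0252] jaw yaw deg 63.48 xdir [ 0.001  0.001 -1.   ] zdir [ 0.895 -0.447  0.   ] op 0.0339 F [-0.7 -0.4  2.8] q [ 0.59  0.76  1.45  0.    0.93 -0.52]
```

View pics/w11.png

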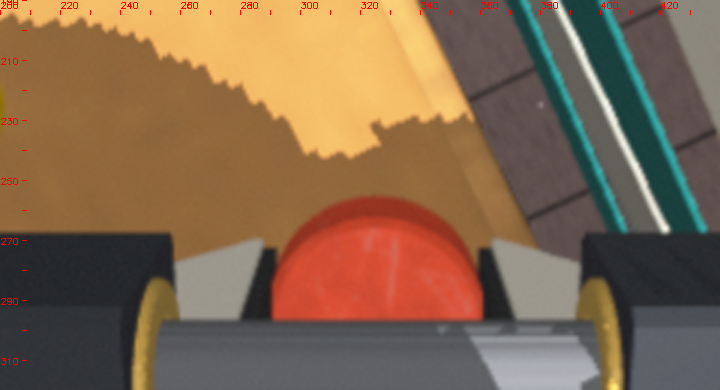

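```bash
python3 -m inch '0 0 10 0 0.25;0 0 25 0 0.25;0 0 35 0 0.25;0 -10 35 0 0.25;-5 -30 0 0 0.25;-6 -37 0 0 0.25;-6 -37 0 0 0.25;-6 -37 0 0 0.25'; python3 st.py; python3 -m inch '-6 -37 0 0 0.25;-6 -37 0 0 0.25;-6 -37 0 0 0.25;-6 -37 0 0 0.25;-6 -37 0 0 0.25;-6 -37 0 0 0.25;-6 -37 0 0 0.25;-6 -37 0 0 0.25';  python3 st.py
```

```text
time: 14.97
tool_pos: [0.4539, 0.257, 0.2893]
tool_rot: [0.75, 1.57, 0.288]
contact_force: [1.2, -0.7, -0.7]
opening: 0.0338
t 14.97 grasp [0.4541 0.257  0.1303] jaw yaw deg 63.53 xdir [ 0.001  0.    -1.   ] zdir [ 0.895 -0.446  0.001] op 0.0338 F [ 1.2 -0.7 -0.7] q [ 0.37  0.46  1.69 -0.    0.99 -0.74]
time: 15.63
tool_pos: [0.406, -0.0392, 0.2893]
tool_rot: [0.271, 1.57, -0.192]
contact_force: [0.5, 0.2, -0.1]
opening: 0.0339
t 15.63 grasp [ 0.4062 -0.0393  0.1303] jaw yaw deg 63.49 xdir [ 0.001 -0.    -1.   ] zdir [ 0.895 -0.446  0.001] op 0.0339 F [ 0.5  0.2 -0.1] q [-0.28  0.28  1.99  0.    0.87 -1.39]
```

```bash
python3 -m inch '-6 -37 0 0 0.25;-6 -37 0 0 0.25;-6 -37 0 0 0.25;-6 -37 0 0 0.25;-6 -37 0 0 0.25;0 -37 0 0 0.25;0 0 0 0 0.25;0 0 0 0 0.25'; python3 st.py; python3 - <<'E'
from h import *
c=cam("wrist"); cv2.imwrite("pics/w12.png",c["color"][:,:,::-1]); print(w2px(c,[[.3865,-.2431,.022],[.3683,-.3064,.022],[.43,-.2172,.024],[.3928,-.35,.024],[.3598,-.1969,.024]]))
E
```

```text
time: 16.3
tool_pos: [0.3764, -0.2612, 0.2889]
tool_rot: [-0.079, 1.57, -0.545]
contact_force: [-1.0, 0.1, -1.7]
opening: 0.034
t 16.3 grasp [ 0.3765 -0.2613  0.1299] jaw yaw deg 63.27 xdir [ 0.001 -0.    -1.   ] zdir [ 0.893 -0.45   0.001] op 0.034 F [-1.   0.1 -1.7] q [-0.77  0.36  1.86  0.    0.92 -1.88]
[[353.54195084 245.15878904]
 [270.67149949 260.24020345]
 [406.99898823 279.01476414]
 [238.14377776 309.75199398]
 [394.65674004 187.3290175 ]]
```

View pics/w12.png

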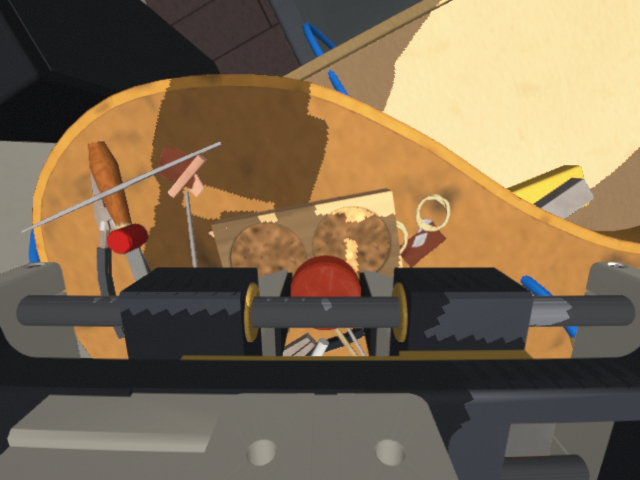

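```bash
python3 - <<'E'
from h import *
c=cam("wrist"); crop(c,205,180,200,110,4,"w12c.png"); print(w2px(c,[[.3865,-.2431,.022],[.3683,-.3064,.022],[.3598,-.1969,.024]]).tolist())
E
```

```text
[[351.7269799144649, 246.44705801977884], [268.8560593388643, 261.38978506670196], [392.83281786951414, 188.74768604095587]]
```

View pics/w12c.png

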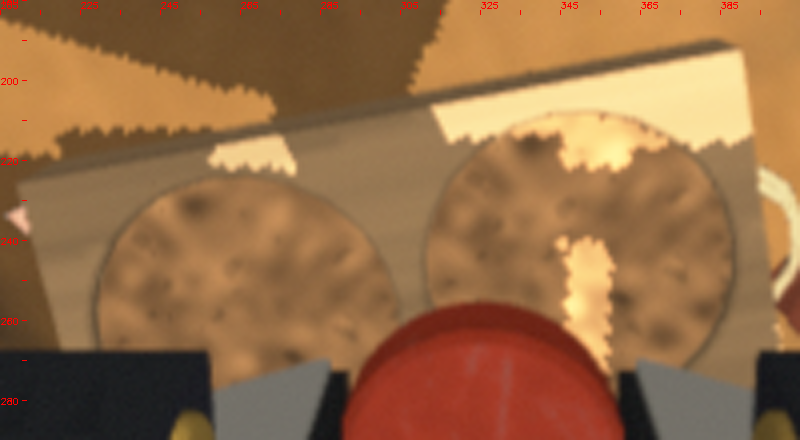

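```bash
python3 -m inch '-4 -23 0 0 0.25;-4 -20 -15 0 0.25;0 0 -25 0 0.25;0 0 -20 0 0.25;0 0 -10 0 0.25;0 0 0 0 0.25;0 0 0 0 0.25'; python3 st.py
```

```text
time: 16.98
tool_pos: [0.3691, -0.3014, 0.2186]
tool_rot: [2.641, 1.569, 2.18]
contact_force: [-0.0, -0.2, -1.0]
opening: 0.034
t 16.98 grasp [ 0.3689 -0.3012  0.0596] jaw yaw deg 63.58 xdir [-0.001  0.001 -1.   ] zdir [ 0.896 -0.445 -0.001] op 0.034 F [-0.  -0.2 -1. ] q [-0.85  0.5   1.88  0.    0.76 -1.96]
```

```bash
python3 -m inch '-1 -4 -5 0 0.25;0 -1.5 -5 0 0.25;0 0 -2 0 0.25;0 0 0 0 0.25;0 0 0 0 0.25'; python3 st.py; python3 - <<'E'
from h import *
c=cam("wrist"); crop(c,200,180,240,130,3,"w13.png")
E
```

```text
time: 17.4
tool_pos: [0.3677, -0.3082, 0.2067]
tool_rot: [1.767, 1.571, 1.304]
contact_force: [-0.6, -0.0, -1.0]
opening: 0.0339
t 17.4 grasp [ 0.3677 -0.3082  0.0477] jaw yaw deg 63.47 xdir [ 0.  0. -1.] zdir [ 0.895 -0.447 -0.   ] op 0.0339 F [-0.6 -0.  -1. ] q [-0.86  0.53  1.88  0.    0.73 -1.97]
```

View pics/w13.png

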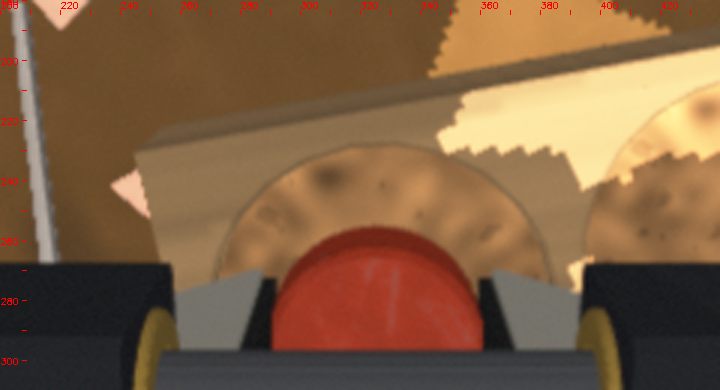

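Good: the case is centred in the far pocket (case columns 288–360, pocket 272–384). I'll lower the last 3 mm and release.

```bash
python3 -m inch '0 0 -1.5 0 0.25;0 0 -1 0 0.25;0 0 -0.5 0 0.25;0 0 0 0 0.25;0 0 0 0 0.25'; python3 st.py
```

```text
time: 17.87
tool_pos: [0.3677, -0.3082, 0.2036]
tool_rot: [2.052, 1.571, 1.589]
contact_force: [1.0, -0.1, -0.8]
opening: 0.0336
t 17.87 grasp [ 0.3677 -0.3082  0.0446] jaw yaw deg 63.47 xdir [-0.  0. -1.] zdir [ 0.895 -0.447 -0.   ] op 0.0336 F [ 1.  -0.1 -0.8] q [-0.86  0.53  1.88  0.    0.72 -1.97]
```

```bash
python3 -m inch '0 0 0 0 0.5;0 0 0 0 0.5;0 0 0 0 0.5;0 0 10 0 0.5;0 0 30 0 0.5;0 0 40 0 0.5;0 15 25 0 0.6;3 35 0 0 0.6'; python3 -m inch '8 38 0 0 0.6;8 38 0 -0.07 0.6;12 38 0 -0.07 0.6;12 38 0 -0.07 0.6;14 38 0 -0.07 0.6;14 38 0 -0.07 0.6;16 38 0 -0.08 0.6;16 38 0 0 0.6'; python3 -m inch '20 10 0 0 0.6;0 0 0 0 0.6;0 0 0 0 0.6;0 0 0 0 0.6'; python3 st.py; python3 - <<'E'
from h import *
c=cam("wrist"); cv2.imwrite("pics/w14.png",c["color"][:,:,::-1]); print(w2px(c,[[.5582,.0759,.034]]))
c=cam("top"); crop(c,380,225,140,105,5,"t7.png")
E
```

```text
time: 18.53
tool_pos: [0.3719, -0.2611, 0.3144]
tool_rot: [-0.365, 1.558, -0.831]
contact_force: [2.3, 0.1, 0.4]
opening: 0.0535
time: 19.2
tool_pos: [0.4709, 0.0479, 0.3096]
tool_rot: [0.823, 1.57, -0.074]
contact_force: [1.0, -0.9, -0.5]
opening: 0.0552
time: 19.53
tool_pos: [0.4902, 0.0555, 0.3088]
tool_rot: [-2.029, 1.57, -2.922]
contact_force: [-0.3, -0.2, -0.3]
opening: 0.0551
t 19.53 grasp [0.4901 0.0555 0.1498] jaw yaw deg 38.84 xdir [-0.001 -0.    -1.   ] zdir [ 0.627 -0.779 -0.   ] op 0.0551 F [-0.3 -0.2 -0.3] q [-0.04  0.39  1.75 -0.    1.01 -0.72]
[[407.09496222 273.02813502]]
```

View pics/w14.png

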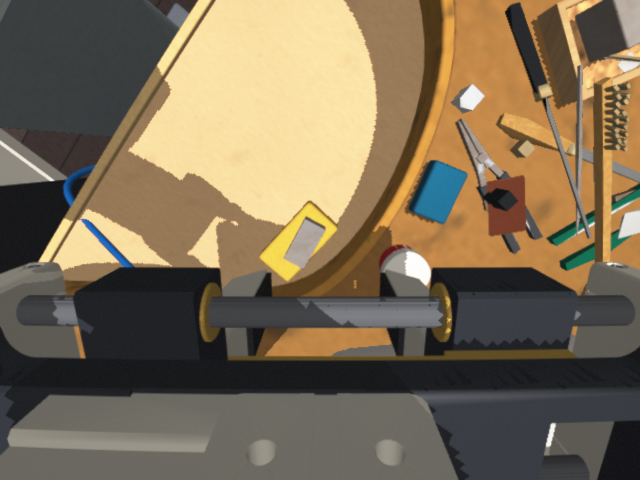

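View pics/t7.png

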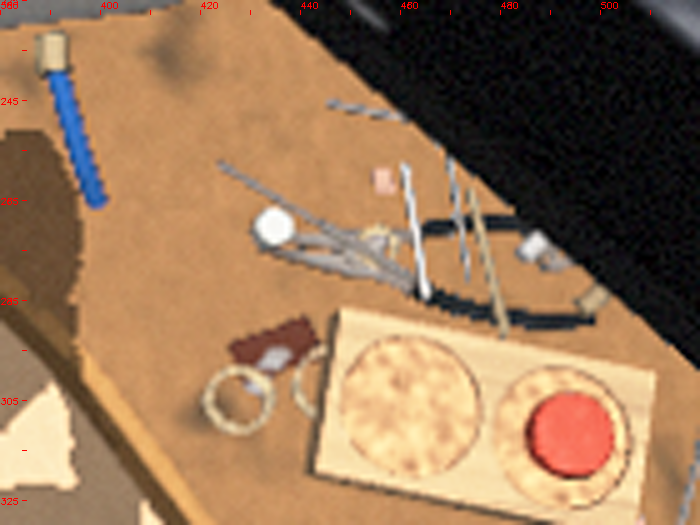

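```bash
python3 -m inch '25 12 0 0 0.66;25 12 0 0 0.66;10 5 0 0 0.66;0 0 0 0 0.66;0 0 0 0 0.66;0 0 0 0 0.66'; python3 st.py; python3 - <<'E'
from h import *
c=cam("wrist"); crop(c,270,200,120,100,6,"w15.png"); print(w2px(c,[[.5582,.0759,.034]]))
E
```

```text
time: 20.13
tool_pos: [0.5498, 0.0839, 0.3085]
tool_rot: [-2.138, 1.569, -3.032]
contact_force: [-0.8, 0.1, -0.8]
opening: 0.0605
t 20.13 grasp [0.5496 0.0839 0.1495] jaw yaw deg 38.78 xdir [-0.001 -0.    -1.   ] zdir [ 0.626 -0.78  -0.001] op 0.0605 F [-0.8  0.1 -0.8] q [ 0.01  0.49  1.57 -0.    1.08 -0.66]
[[328.74292121 255.46495753]]
```

View pics/w15.png

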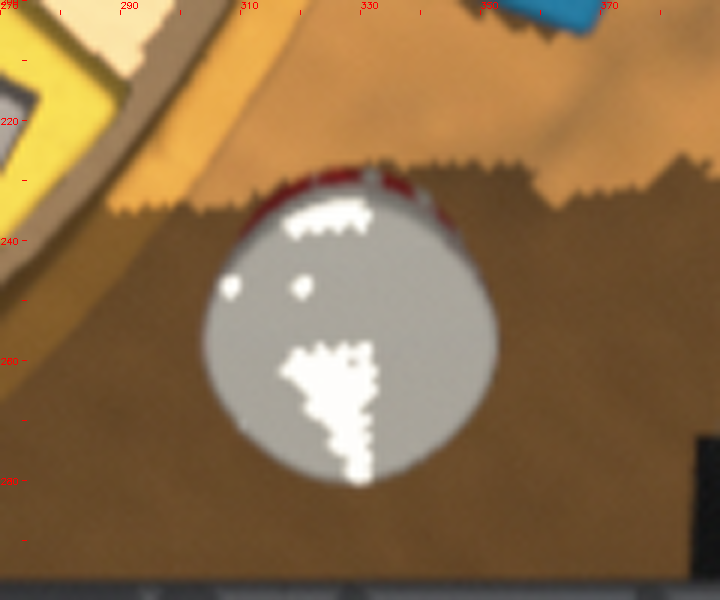

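```bash
python3 -m inch '4 -4 -20 0 0.66;4 -4 -35 0 0.66;0 0 -35 0 0.66;0 0 -12 0 0.66;0 0 0 0 0.66;0 0 0 0 0.66'; python3 st.py
```

```text
time: 20.68
tool_pos: [0.5583, 0.0764, 0.2066]
tool_rot: [-2.277, 1.569, 3.113]
contact_force: [0.2, -1.0, -0.0]
opening: 0.0605
t 20.68 grasp [0.5581 0.0764 0.0476] jaw yaw deg 38.8 xdir [-0.001  0.    -1.   ] zdir [ 0.627 -0.779 -0.001] op 0.0605 F [ 0.2 -1.  -0. ] q [-0.    0.64  1.64  0.    0.86 -0.68]
```

```bash
python3 -m inch '0 0 -14 0 0.66;0 0 -5 0 0.66;0 0 0 0 0.66;0 0 0 0 0.3;0 0 0 0 0.3;0 0 0 0 0.3;0 0 0 0 0.3;0 0 0 0 0.3' 18; python3 st.py; python3 - <<'E'
from h import *
c=cam("wrist"); crop(c,200,190,240,130,3,"w16.png")
E
```

```text
time: 21.35
tool_pos: [0.5589, 0.0768, 0.1883]
tool_rot: [0.884, 1.57, -0.009]
contact_force: [-1.4, -0.1, 4.3]
opening: 0.038
t 21.35 grasp [0.559  0.0768 0.0293] jaw yaw deg 38.84 xdir [ 0.001 -0.    -1.   ] zdir [ 0.627 -0.779  0.001] op 0.038 F [-1.4 -0.1  4.3] q [ 0.    0.67  1.65 -0.    0.82 -0.68]
```

View pics/w16.png

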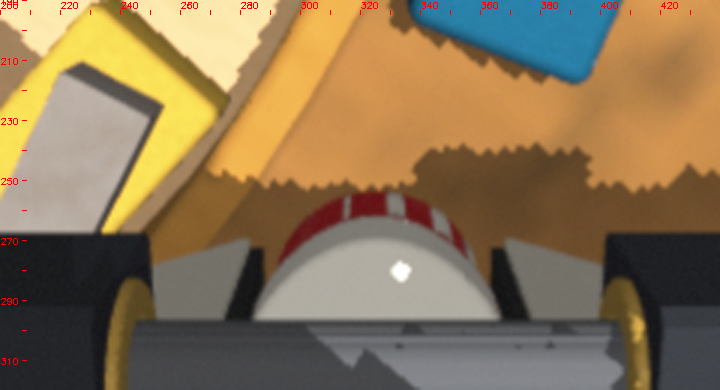

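```bash
python3 -m inch '0 0 10 0 0.3;0 0 25 0 0.3;-5 0 35 0 0.3;-20 5 30 0 0.3;-35 -10 0 0 0.3;-35 -20 0 -0.1 0.3;-30 -26 0 -0.12 0.3;-20 -34 0 -0.12 0.3'; python3 st.py; python3 -m inch '-8 -38 0 -0.12 0.3;-5 -38 0 -0.12 0.3;-5 -38 0 -0.12 0.3;-5 -38 0 -0.12 0.3;0 -38 0 -0.12 0.3;0 -20 0 0 0.3;0 0 0 0 0.3;0 0 0 0 0.3'; python3 st.py; python3 - <<'E'
from h import *
c=cam("wrist"); crop(c,165,150,320,180,2,"w17.png"); print(w2px(c,[[.386,-.2443,.022],[.3677,-.3077,.022]]))
E
```

```text
time: 22.07
tool_pos: [0.4107, -0.0075, 0.288]
tool_rot: [-2.305, 1.569, 2.742]
contact_force: [0.6, -2.1, -0.9]
opening: 0.0383
t 22.07 grasp [ 0.4105 -0.0074  0.129 ] jaw yaw deg 19.19 xdir [-0.001  0.001 -1.   ] zdir [ 0.329 -0.944 -0.001] op 0.0383 F [ 0.6 -2.1 -0.9] q [-0.21  0.29  1.98  0.    0.87 -0.54]
time: 22.73
tool_pos: [0.3904, -0.219, 0.2878]
tool_rot: [2.8, 1.571, 0.965]
contact_force: [0.1, 0.3, -1.2]
opening: 0.0383
t 22.73 grasp [ 0.3904 -0.219   0.1288] jaw yaw deg -15.15 xdir [ 0.  0. -1.] zdir [-0.261 -0.965 -0.   ] op 0.0383 F [ 0.1  0.3 -1.2] q [-0.68  0.35  1.89  0.    0.9  -0.42]
[[328.27497864 274.98662247]
 [326.83895802 348.92483933]]
```

View pics/w17.png

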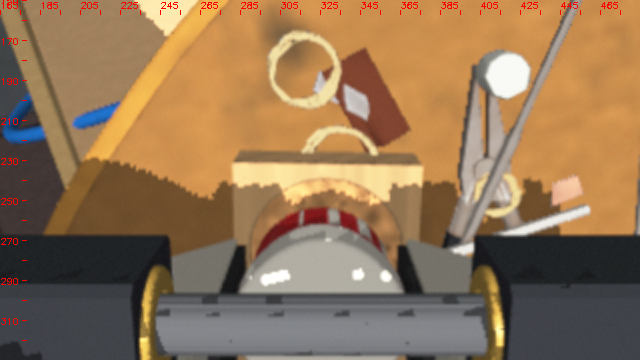

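```bash
python3 -m inch '-2 -12 -10 0 0.3;-2 -11 -25 0 0.3;0 0 -25 0 0.3;0 0 -8 0 0.3;0 0 0 0 0.3;0 0 0 0 0.3'; python3 st.py; python3 - <<'E'
from h import *
c=cam("wrist"); crop(c,205,190,240,130,3,"w18.png")
E
```

```text
time: 23.28
tool_pos: [0.3869, -0.2407, 0.2196]
tool_rot: [-2.098, 1.57, 2.354]
contact_force: [0.0, -0.2, -0.3]
opening: 0.0383
t 23.28 grasp [ 0.3868 -0.2406  0.0606] jaw yaw deg -14.95 xdir [-0.001  0.001 -1.   ] zdir [-0.258 -0.966 -0.001] op 0.0383 F [ 0.  -0.2 -0.3] q [-0.73  0.47  1.94  0.    0.73 -0.46]
```

View pics/w18.png

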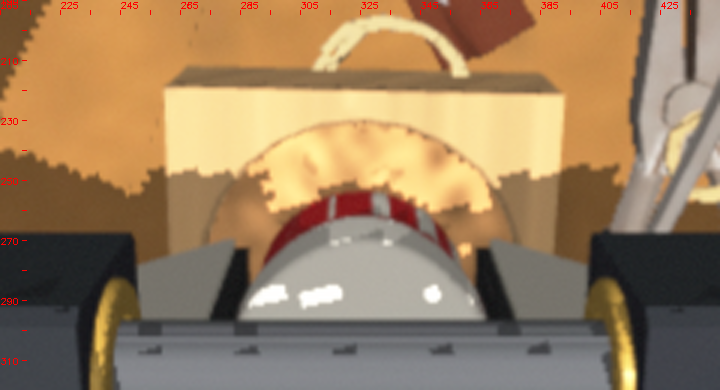

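```bash
python3 -m inch '-0.5 -2.5 -5 0 0.3;0 0 -4 0 0.3;0 0 0 0 0.3;0 0 0 0 0.3'; python3 st.py;
```

```text
time: 23.67
tool_pos: [0.3862, -0.2437, 0.2107]
tool_rot: [1.351, 1.571, -0.482]
contact_force: [0.4, 0.9, -1.0]
opening: 0.0377
t 23.67 grasp [ 0.3863 -0.2437  0.0517] jaw yaw deg -15.02 xdir [ 0. -0. -1.] zdir [-0.259 -0.966  0.   ] op 0.0377 F [ 0.4  0.9 -1. ] q [-0.73  0.49  1.94  0.    0.71 -0.47]
```

```bash
python3 -m inch '0 0 -2 0 0.3;0 0 -1 0 0.3;0 0 -0.5 0 0.3;0 0 0 0 0.3;0 0 0 0 0.3'; python3 st.py;
```

```text
time: 24.08
tool_pos: [0.3862, -0.2437, 0.2072]
tool_rot: [1.506, 1.571, -0.327]
contact_force: [0.6, 1.2, 2.0]
opening: 0.0384
t 24.08 grasp [ 0.3862 -0.2437  0.0482] jaw yaw deg -15.02 xdir [ 0. -0. -1.] zdir [-0.259 -0.966  0.   ] op 0.0384 F [0.6 1.2 2. ] q [-0.73  0.5   1.95  0.    0.7  -0.47]
```

```bash
python3 -m inch '0 0 0 0 0.58;0 0 0 0 0.58;0 0 0 0 0.58;0 0 0 0 0.58;0 0 10 0 0.58;0 0 30 0 0.58;0 0 40 0 0.58;0 0 40 0 0.58'; python3 -m inch '0 38 20 0 0.58;0 38 20 0 0.58;0 38 20 0 0.58;0 38 0 0 0.58;0 38 0 0 0.58;0 0 0 0 0.58;0 0 0 0 0.58';python3 st.py; python3 - <<'E'
from h import *
c=cam("wrist"); cv2.imwrite("pics/w19.png",c["color"][:,:,::-1])
c=cam("top"); crop(c,380,225,140,105,5,"t8.png");crop(c,145,200,190,130,4,"t9.png")
c=cam("scene"); crop(c,220,150,230,210,3,"s9.png")
E
```

```text
time: 24.75
tool_pos: [0.3859, -0.2434, 0.3279]
tool_rot: [-2.056, 1.568, 2.394]
contact_force: [1.7, -1.3, -0.4]
opening: 0.0531
time: 25.33
tool_pos: [0.386, -0.0553, 0.3856]
tool_rot: [1.384, 1.57, -0.445]
contact_force: [-0.2, -1.0, -0.1]
opening: 0.0536
t 25.33 grasp [ 0.3861 -0.0554  0.2266] jaw yaw deg -14.77 xdir [ 0.001 -0.    -1.   ] zdir [-0.255 -0.967  0.   ] op 0.0536 F [-0.2 -1.  -0.1] q [-0.34  0.11  1.89 -0.    1.14 -0.08]
```

View pics/t8.png

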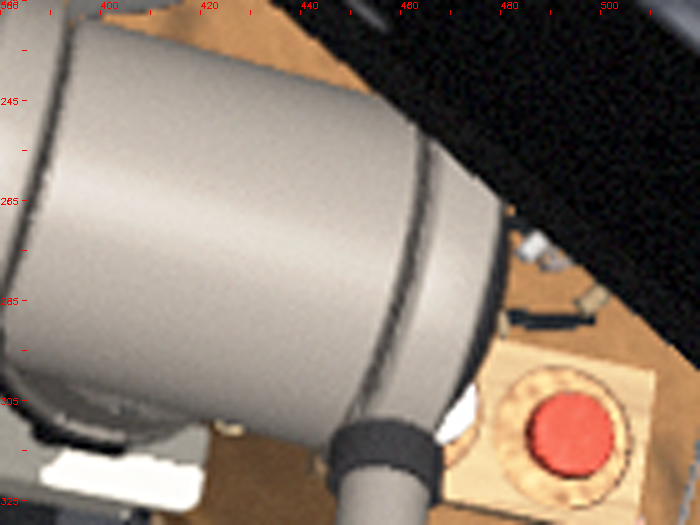

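View pics/t9.png

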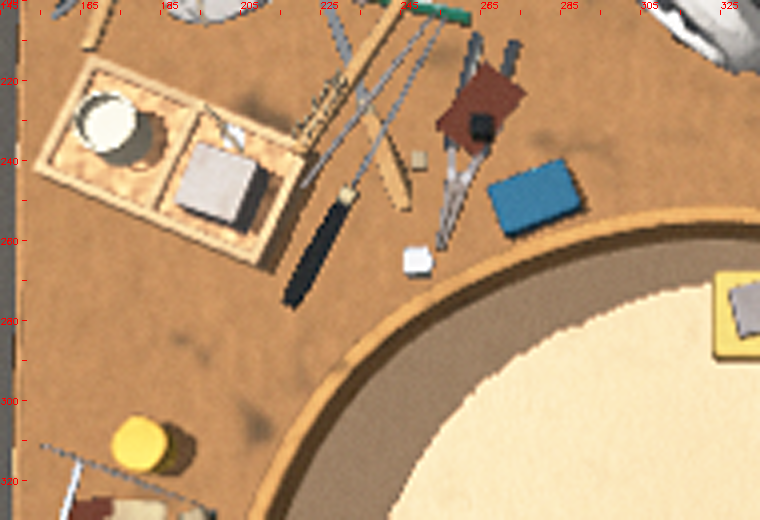

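View pics/s9.png

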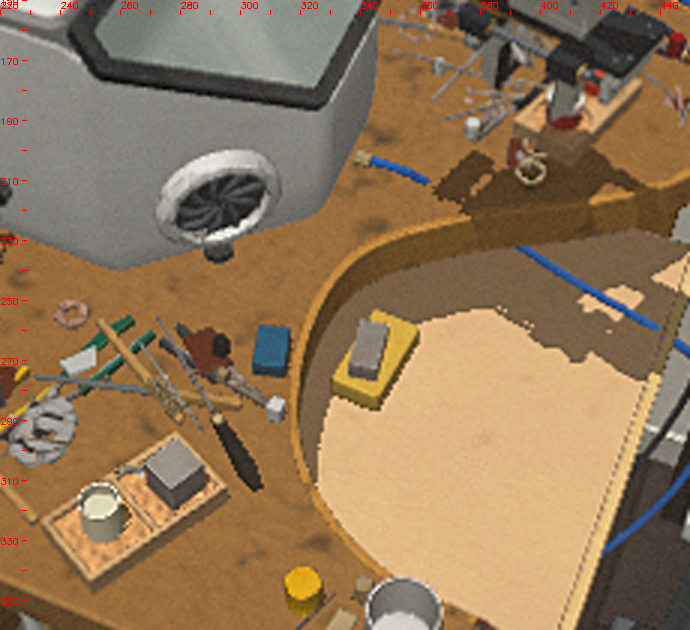

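Flux pot and cube stand in the square pockets, and the wax block and yellow pot haven't moved. The arm hides the polish pot, so I'll clear it and look.

```bash
python3 -m inch '0 38 0 0 0.58;0 38 0 0 0.58;0 38 0 0 0.58;0 38 0 0 0.58;0 38 0 0 0.58;0 38 0 0 0.58;0 0 0 0 0.58;0 0 0 0 0.58'; python3 - <<'E'
from h import *
c=cam("top"); crop(c,420,270,100,75,8,"t10.png")
c=cam("scene"); crop(c,380,155,70,60,10,"s10.png")
E
python3 st.py
```

```text
time: 26.15
tool_pos: [0.3867, 0.1715, 0.3849]
tool_rot: [-0.68, 1.57, -2.511]
contact_force: [0.4, -0.9, 0.3]
opening: 0.0535
t 26.25 grasp [0.3866 0.1697 0.226 ] jaw yaw deg -15.1 xdir [-0.001 -0.001 -1.   ] zdir [-0.261 -0.965  0.001] op 0.0531 F [ 0.1 -0.7  0.5] q [ 0.23  0.17  1.81 -0.    1.15  0.5 ]
```

View pics/t10.png

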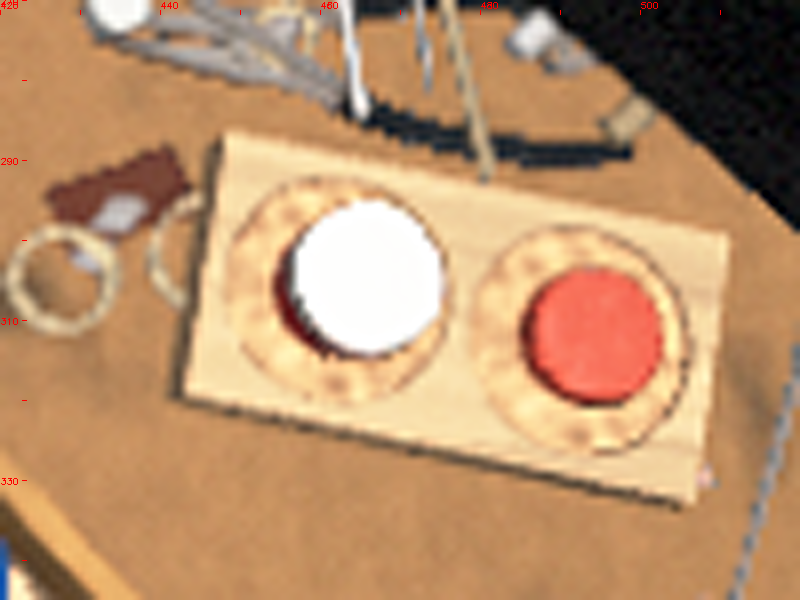

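View pics/s10.png

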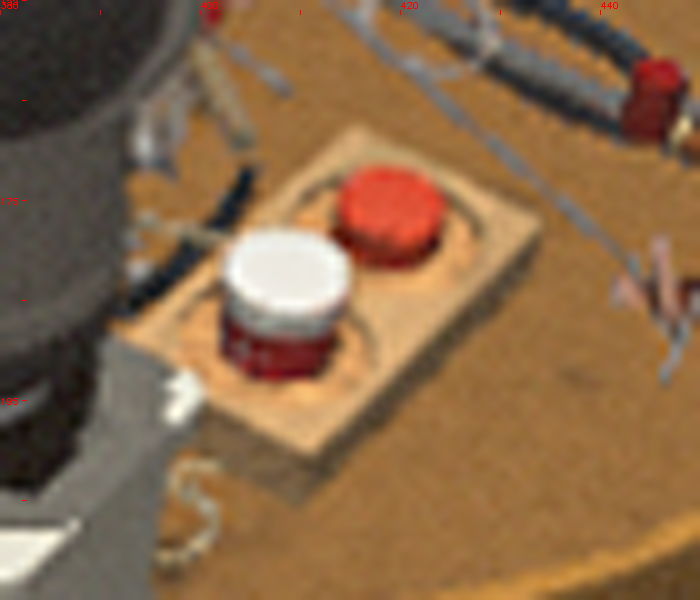

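Both finishing items stand upright in their own round pockets: the polish pot near top-view (466,304) and the red case near (494,312). The arm is clear, so I'm handing in.

```bash
python3 -c "
from cell import workorder; print(workorder.hand_in())"
```

```text
the job is handed in; nothing more can be done
None
```

Both kits are made up, and I handed the job in at about 26 s of the 109 s allowed.

- **Soldering kit:** I placed the flux pot first, carried with the tool pointing straight down the whole way, then the steel cube. Each has its own square pocket. A thin stick and a small white bit lie in one corner of the cube's pocket, so I set the cube off-centre to miss them. The last pictures show it clear of them. The cube may sit a few degrees off square to the pocket, because it was turned slightly in the grip.
- **Finishing kit:** The burr case and then the polish pot each went into its own round pocket.

**Last checks:** The top and scene pictures show all four items upright inside their pockets. The wax block and the yellow pot are where they were at the start. The arm was raised and touching nothing, and the wrist force I read between moves never passed about 8 N. None of the checks failed. I judged "flat on the floor" from the lowering heights, the contact forces and the pictures, not by a direct measurement. The burr case showed no contact force before I released it, so it may have dropped a fraction of a millimetre.

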